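# Seat a badge board and lock it with the strap clamp

## Robot

A 7-joint arm with a two-finger parallel gripper is mounted at the origin on the work surface. World frame = base frame: x ahead of the robot, y to its left, z up, the work surface at z = 0. Lengths are in m, angles in rad, forces in N, time in s.
With the tool pointing down it reaches from about 0.4 to 0.85 m from the base axis. Payload 10.4 kg.
Tool frame: the origin (TCP) lies between the finger pads; the fingertips stand 19 mm ahead of it and the grasp point (between the pads) is the TCP; x points along the fingers, y is the direction in which the jaws open and shut, and the axes are right-handed (so a half turn about x gives the same grasp; the last joint's range is limited). The gripper opens to 87 mm and grips with 3 to 60 N. Pads are 19 mm wide; open, the fingers measure 117 mm over their backs; the gripper's body (75 mm by 190 mm) begins 51 mm behind the grasp point.
Start: joints at [-1.176, 0.332, -0.065, 1.46, 0.022, 1.35, -0.088], TCP at [0.254, 0.571, 0.203] pointing down, gripper open.
Joint ranges: [-2.6, 2.6], [-0.5, 2.12], [-1.47, 1.34], [0.16, 2.42], [-1.27, 4.41], [0.06, 2.06], [-2.6, 2.6]. Speed limits (rad/s): [2.22, 2.22, 2.79, 2.79, 3.14, 3.14, 3.14].

## Interface

Orientations are given as a unit quaternion [x, y, z, w].
In Python, from bench import r gives the robot as it stands.
- The arm moves only by the tool drive_tool, never from a script. Its argument "motion" is a list of rows, each a list of 4 numbers: the shift along the tool's x, y, z in cm, then the turn about the tool's x in units of 5 degrees (1.0 is 5 degrees). In form: [[tx, ty, tz, twist], ...]. A call has 1 to 20 rows; each row is the pose to reach, as a shift and turn from the pose commanded when the call began, along the tool's axes at that moment; what a row does not reach only later rows make up. A row lasts 1/12 s, in which the tool goes at most 41.7 mm and 7.16 degrees, less where a joint would pass 70% of its speed; a pose out of reach is approached as far as the arm can. A call with a gripper value outside its range is refused whole. "grip" is the closure in counts, from 0 (fully open) to 255 (shut), set as the call begins (left out, the last holds). The fingers move at their own pace and stop on an object; "force" is the grip in N (left out, the last holds). Time passes only in rows, so rows that repeat a pose let the fingers close. It gives the time, the measured TCP pose, the force and the opening at its end, in the units of the state.
- r.read_state(): the state, without advancing time (a new reading comes with each control period).
- r.camera(name): name is "scene" or "side" or "wrist"; returns the picture (420x560x3 uint8, red, green, blue); there is no depth.
- r.calibration(name): a dict with "fx", "fy", "cx", "cy" (pixels), "xyz" and "orientation" of the camera in the world. Camera axes: x right, y up, looking along -z (the intrinsics and any distortion apply to the point x, -y, -z); pixel columns grow to the right and rows downward; lengths in m; the calibration is good to about 2 mm. A picture is of the moment at which its call begins: read the wrist's pose just before it. calibration takes no time and is no camera call; for the wrist camera it gives the pose at the moment of the call.
- r.close_job(): hands the job in, once; it reports no verdict.
The state is a dict: "time": time; "joint_positions": joint angles; "joint_vel": joint speeds; "joint_torque": joint torques, N m; "ee_pos": TCP position; "eef_rot": TCP orientation; "ft_force": force on the tool from outside, world axes, zero at the start; "torque": the same for the moment, N m; "width": finger opening in m.
Only numpy, scipy, OpenCV 4.12 (cv2) and the standard library are available. Lean on these libraries where they do the work, as an engineer would, in place of code of your own. Each camera call takes 0.05 s, during which the arm holds its last target.

## Task

Using only the fingertips or the outside of the fingers, push the badge board straight back until it is fully home against the back stop of its fixture, then swing the blue clamp strap over the board as far as its stop while the lever is still up, and then push the red-balled cam lever all the way down so that the clamp holds the board. Grasp and lift nothing, and leave the jars, brush, tape, mug and bottle around it where they are.

Things in the scene. Friction and masses are not known exactly. Their poses are not given: they have to be found in the camera images.
- fixture: Fixed board fixture, aluminium base 12 mm thick, guides to 20 mm and steel back stop to 30 mm above the bench. Origin on the bench under the seated board's centre; x from front to back stop, y left, z up. Here (mm): base x -60..105, y -175..125; stop face x 75; guides y +-107.5; clamp stud at (-10, -138); pin that stops the strap, 46 high, at (8, -110).
- board: Loose dark wood board with round badges, 150 (x) x 200 (y) x 12 mm, 0.4 to 0.65 kg. Slides only along fixture x, between guides (1.5 mm play), by 2 to 5 N. Origin: centre of underside, axes as the fixture's. Starts 15 to 35 mm short of the stop; home: origin at fixture x = 0, top 24 mm over the bench; front edge then overhangs the base by 15 mm: room for a fingertip down to the bench.
- board_front (a point): Middle of the board's front edge (facing the robot), half-way up its thickness
- clamp (a joint): Swing angle of the blue strap about its upright stud, rad. 0: parked, nose along fixture -x beside the board; grows clockwise from above; 1.571: at its stop pin, nose along fixture +y over the board's bare right margin. At q the nose points along (-cos q, sin q) in the fixture frame, the lever the opposite way. Stays where left; about 3 N at the nose moves it.
- strap_nose (a point): On the strap's axis near its round nose end, half-way up: 78 mm from the stud axis, 45 mm over the bench when loose. Strap: flat bar 28 mm wide, 16 mm thick (37 to 53 mm over the bench), ending 92 mm from the stud. The pad below clears the board by 2.5 mm; a fingertip beside the strap passes over board and guides.
- stud (a point): Point on the upright axis of the clamp stud, 53 mm above the bench
- lever (a joint): Angle of the cam lever, rad. 0: up, 18 degrees off upright, leaning away from the strap's nose; grows as it is pushed over and down, away from the nose; 1.25: fully down, level. Its pin crosses the stud axis 66 mm over the bench. Stays where left; about 3 N at the ball moves it; its cam forces the strap 4 mm down.
- lever_ball (a point): Centre of the red ball (18 mm dia) on the end of the cam lever, 95 mm from the lever's pin; the lever's bar is 11 mm thick. Fully down the ball's centre is 66 mm above the bench, 95 mm from the stud's axis on the side away from the nose.
- pad: Black rubber pad, 18 mm dia, sprung, under the strap's nose; it presses on the board when the clamp is locked. Origin at the centre of its underside
- jar_red: Enamel jar with red label, 44 mm across, 48 mm high; to be left alone. Origin at its underside
- jar_blue: Enamel jar with blue label, 44 mm across, 48 mm high; to be left alone. Origin at its underside
- jar_white: Enamel jar with white label, 44 mm across, 48 mm high; to be left alone. Origin at its underside
- brush: Brush lying on the bench, 150 mm long, under 30 mm high; to be left alone. Origin at its underside
- tape: Roll of green tape lying flat, 90 mm across, 19 mm high; to be left alone. Origin at its underside
- mug: White mug, 76 mm across, 90 mm high; to be left alone. Origin at its underside
- solvent: White bottle with blue cap, 60 mm across, 150 mm high; to be left alone. Origin at its underside
Mind the look-alikes: they are no part of the job. What is meant by the board is not orange, and is the larger of those in its own colour.

How it is judged:
By the outcome, as a careful person would: the job done as asked, in the order asked, and still so for the second after the job is handed in, with the robot touching nothing.
It also fails if it takes over 58 s, if anything falls off the work surface, if the arm or the gripper's body presses on something with over 40 N, if the wrist force passes 120 N, or if a joint passes its speed limit or range.

## Working session

There is one attempt and no reset: what is moved stays moved. The work goes in short steps, Python scripts to look and compute and a tool call to move; the robot and the scene stay as the last step left them, time stands still between calls to the robot, and variables do not carry over. Pictures are saved under pics/ and viewed, and the job is handed in when it is done.

Besides the shell and the picture viewer there is one more tool, called as name(argument=value, ...), one argument or row to a line, values as JSON. drive_tool: Moves the arm, as the interface text tells. Its arguments: {"type":"object","properties":{"motion":{"type":"array","items":{"type":"array","items":{"type":"number"}}},"grip":{"type":"number"},"force":{"type":"number"}},"required":["motion"]}

```bash
mkdir -p pics; ls; python3 - <<'E'
from bench import r
import cv2
s=r.read_state();print(s)
for n in ["scene","side","wrist"]:
    print(n,r.calibration(n)); cv2.imwrite(f"pics/a_{n}.png",r.camera(n)[:,:,::-1])
E
```

```text
pics
{'time': 0.0, 'joint_positions': array([-1.17562029,  0.33289299, -0.06469713,  1.46092983,  0.02158439,
        1.34986187, -0.0884933 ]), 'joint_vel': array([-0.00093007, -0.0003715 , -0.0009281 , -0.00023768, -0.00109433,
        0.00080195, -0.00128354]), 'joint_torque': array([ 1.11917957e-04, -6.23257184e+01,  2.49044312e-02, -3.89904642e+01,
       -6.12307666e-02,  3.95988591e-02,  1.28397865e-04]), 'ee_pos': array([0.25342054, 0.57088094, 0.20204623]), 'eef_rot': array([ 0.14614036,  0.69182288, -0.14711343,  0.69165145]), 'ft_force': array([ 0.22881495, -0.24737259, -0.56860857]), 'torque': array([-0.00675517, -0.03278472,  0.02768106]), 'width': 0.0874044437034477}
scene {'fx': 521.3544398645324, 'fy': 521.3544398645324, 'cx': 274.2155661124167, 'cy': 216.6926990765801, 'xyz': array([ 1.54942523, -0.07451312,  1.02164498]), 'orientation': array([0.3064755 , 0.27419225, 0.6009178 , 0.68541169])}
side {'fx': 460.9741759974098, 'fy': 460.9741759974098, 'cx': 280.1313939998018, 'cy': 208.30094590177492, 'xyz': array([ 0.14957819, -0.75362697,  0.85981297]), 'orientation': array([ 0.41860646, -0.09370223, -0.1962355 ,  0.88174835])}
wrist {'fx': 326.68110684503773, 'fy': 326.68110684503773, 'cx': 276.402476333825, 'cy': 209.95310065379374, 'xyz': array([0.19140395, 0.59983993, 0.38418668]), 'orientation': array([-0.10667152, -0.06887321,  0.54093047,  0.83142763])}
```

View pics/a_scene.png

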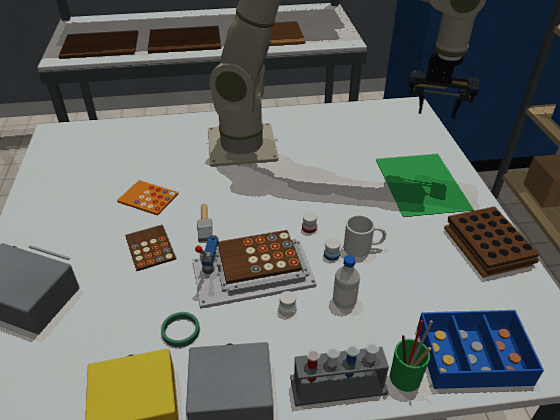

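View pics/a_side.png

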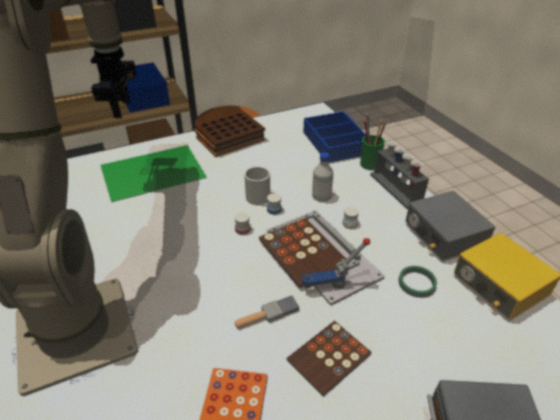

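View pics/a_wrist.png

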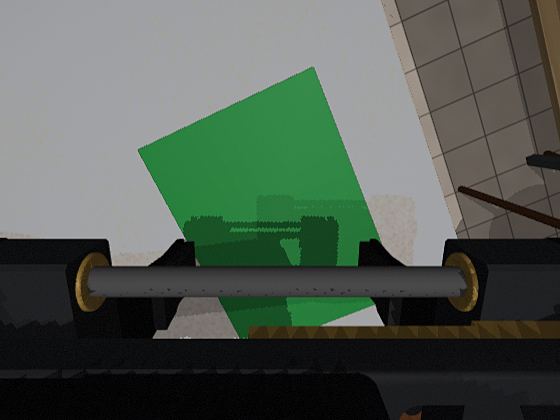

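The scene view shows the fixture at about (255,265), with the strap and lever at about (210,250), the brush at (205,220) and jars at (310,222), (332,250) and (288,302). In the side view the fixture is at about (320,255). I'll zoom in on both.

```bash
python3 - <<'E'
import cv2
a=cv2.imread("pics/a_scene.png")[180:330,170:370]
cv2.imwrite("pics/z_scene.png",cv2.resize(a,None,fx=4,fy=4,interpolation=cv2.INTER_CUBIC))
a=cv2.imread("pics/a_side.png")[195:345,220:420]
cv2.imwrite("pics/z_side.png",cv2.resize(a,None,fx=4,fy=4,interpolation=cv2.INTER_CUBIC))
E
```

```text
(no output)
```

View pics/z_scene.png

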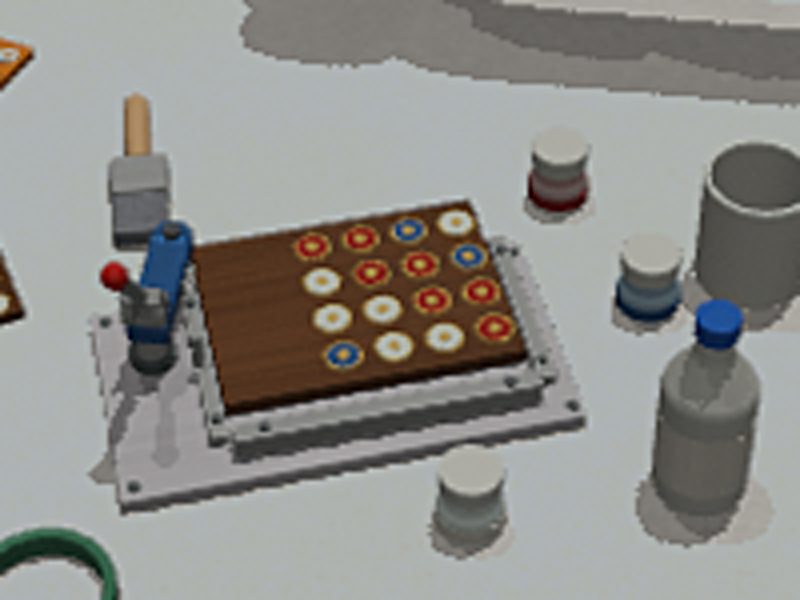

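View pics/z_side.png

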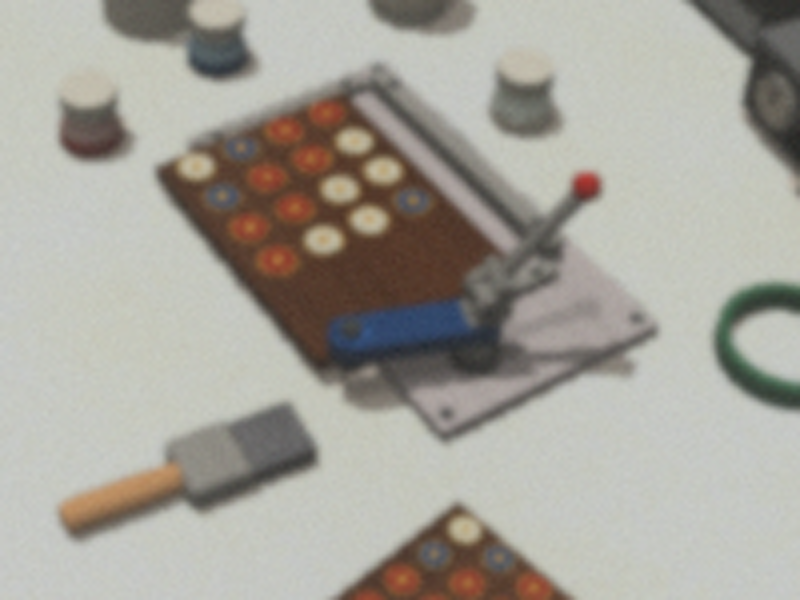

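```bash
cat > h.py <<'E'
import numpy as np
from scipy.spatial.transform import Rotation as R
from scipy.optimize import least_squares
def ray(c,u,v):
    d=np.array([(u-c['cx'])/c['fx'],-(v-c['cy'])/c['fy'],-1.]); return np.array(c['xyz']),R.from_quat(c['orientation']).apply(d)
def onz(c,u,v,z):
    o,d=ray(c,u,v); return o+d*(z-o[2])/d[2]
def proj(c,p):
    q=R.from_quat(c['orientation']).inv().apply(np.array(p)-c['xyz']); return np.array([c['cx']+c['fx']*q[0]/-q[2],c['cy']-c['fy']*q[1]/-q[2]])
def tri(c1,uv1,c2,uv2):
    A=[];b=[]
    for c,uv in((c1,uv1),(c2,uv2)):
        o,d=ray(c,*uv); d/=np.linalg.norm(d); P=np.eye(3)-np.outer(d,d); A.append(P); b.append(P@o)
    return np.linalg.lstsq(np.vstack(A),np.hstack(b),rcond=None)[0]
def F(fx,p):
    c,s=np.cos(fx[2]),np.sin(fx[2]); return np.array([fx[0]+c*p[0]-s*p[1],fx[1]+s*p[0]+c*p[1],p[2]])
E
python3 - <<'E'
from bench import r
from h import *
cs,cd=r.calibration("scene"),r.calibration("side")
S=lambda u,v:(u/4+170-.375,v/4+180-.375); D=lambda u,v:(u/4+220-.375,v/4+195-.375)
# base corners top z=12mm
obs=[(cs,S(120,498),(.105,-.175,.012)),(cs,S(583,413),(.105,.125,.012)),(cs,S(93,318),(-.06,-.175,.012)),
 (cd,D(445,431),(-.06,-.175,.012)),(cd,D(657,325),(.105,-.175,.012))]
for c,uv,p in obs: print(p,onz(c,*uv,p[2]))
f=lambda q:np.hstack([proj(c,F(q,p))-uv for c,uv,p in obs])
for y0 in(0,.3,-.3):
    s=least_squares(f,[.6,-.1,y0]); print(s.x,s.cost,s.fun.round(1))
q=s.x
for c,uv in((cs,S(470,201)),(cs,S(192,248)),(cs,S(228,408)),(cs,S(527,354)),(cd,D(157,170)),(cd,D(325,362))):
    p=onz(c,*uv,.024); cc,ss=np.cos(q[2]),np.sin(q[2]); d=p[:2]-q[:2]; print('board corner',cc*d[0]+ss*d[1],-ss*d[0]+cc*d[1])
b=tri(cs,S(114,275),cd,D(586,186)); print('ball',b, 'proj err',proj(cs,b)-S(114,275))
st=F(q,(-.01,-.138,.066)); print('stud',st,np.linalg.norm(b-st),b-st)
E
```

```text
(0.105, -0.175, 0.012) [ 0.71175057 -0.15975233  0.012     ]
(0.105, 0.125, 0.012) [0.68190169 0.13536636 0.012     ]
(-0.06, -0.175, 0.012) [ 0.55503343 -0.17451179  0.012     ]
(-0.06, -0.175, 0.012) [ 0.55156558 -0.17641825  0.012     ]
(0.105, -0.175, 0.012) [ 0.71155842 -0.1599126   0.012     ]
[0.59114111 0.00322205 0.10472746] 2.9455627846951296 [-0.   0.7  1.3  0.1 -1.  -1.3 -0.5  0.5  0.8 -0.3]
[0.59114111 0.00322205 0.10472747] 2.9455627846951695 [-0.   0.7  1.3  0.1 -1.  -1.3 -0.5  0.5  0.8 -0.3]
[0.59114112 0.00322205 0.10472746] 2.945562784695658 [-0.   0.7  1.3  0.1 -1.  -1.3 -0.5  0.5  0.8 -0.3]
board corner -0.0934315256353432 0.09794447982482606
board corner -0.09299101465533531 -0.09915143522262465
board corner 0.05677470124679723 -0.0989532755592922
board corner 0.05687671838024478 0.09762456126987194
board corner -0.09918254384983599 0.09566842487541248
board corner -0.0951897038210491 -0.10292018478805273
ball [ 0.64967952 -0.14806482  0.14333325] proj err [ 0.25036484 -0.21363776]
stud [ 0.59562189 -0.13506722  0.066     ] 0.09524493140538343 [ 0.05405764 -0.0129976   0.07733325]
```

```bash
cat >> h.py <<'E'
Q=np.array([0.59114,0.00322,0.10473])
def tool(s): return R.from_quat(s['eef_rot']).as_matrix()
def local(s,p): # world TCP target -> shift in tool axes cm
    return (tool(s).T@(np.array(p)-s['ee_pos'])*100).round(2)
def yawz(s): # angle of tool z in world
    z=tool(s)[:,2]; return np.degrees(np.arctan2(z[1],z[0]))
E
python3 - <<'E'
from bench import r
from h import *
s=r.read_state(); M=tool(s); print(M.round(3), yawz(s))
c=r.calibration('wrist'); print('cam in tool',M.T@(c['xyz']-s['ee_pos'])); print('cam look in tool', M.T@R.from_quat(c['orientation']).apply([0,0,-1]))
for n,u,v in(("mugtop",757,175),):
    print(onz(r.calibration('scene'),u/4+170,v/4+180,.09))
print('bottle',onz(r.calibration('scene'),720/4+170,315/4+180,.15))
print('redjar',onz(r.calibration('scene'),560/4+170,145/4+180,.048),'brush front',onz(r.calibration('scene'),140/4+170,165/4+180,.02),onz(r.calibration('scene'),130/4+170,240/4+180,.01))
print('board front',F(Q,(-.094,0,.018)),'nose q0',F(Q,(-.088,-.138,.045)))
t=F(Q,(-.20,-.06,.25)); print(t,local(s,t))
E
```

```text
[[-0.     0.406  0.914]
 [-0.001  0.914 -0.406]
 [-1.    -0.001  0.   ]] -23.933854438142955
cam in tool [-0.18206182  0.00107172 -0.06843442]
cam look in tool [9.67785039e-01 5.08902436e-04 2.51777401e-01]
[0.56050759 0.27306277 0.09      ]
bottle [0.7387147  0.19963286 0.15      ]
redjar [0.46637497 0.1590775  0.048     ] brush front [ 0.41561506 -0.13736038  0.02      ] [ 0.48217656 -0.14716974  0.01      ]
board front [ 0.49765504 -0.00660663  0.018     ] nose q0 [ 0.5180485  -0.14322328  0.045     ]
[ 0.39850815 -0.07735898  0.25      ] [ -4.71 -53.38  39.56]
```

drive_tool(
  motion=[
    [-4.7,-17,29,-3],
    [-4.7,-17,29,-3],
    [-4.7,-17,29,-3],
    [-4.7,-17,29,-3],
    [-4.7,-17,29,-3],
    [-4.7,-17,29,-3],
    [-4.7,-17,29,-3],
    [-4.7,-17,29,-3],
    [-4.7,-53.4,39.6,-6],
    [-4.7,-53.4,39.6,-6],
    [-4.7,-53.4,39.6,-6],
    [-4.7,-53.4,39.6,-6],
    [-4.7,-53.4,39.6,-6],
    [-4.7,-53.4,39.6,-6],
    [-4.7,-53.4,39.6,-6],
    [-4.7,-53.4,39.6,-6],
    [-4.7,-53.4,39.6,-6],
    [-4.7,-53.4,39.6,-6],
    [-4.7,-53.4,39.6,-6],
    [-4.7,-53.4,39.6,-6],
  ],
  grip=255,
  force=30,
)

```text
time: 1.82
ee_pos: [0.3988, -0.0771, 0.2498]
eef_rot: [-0.037, 0.706, 0.037, 0.706]
ft_force: [-0.1, -0.1, -0.2]
width: 0.0005
```

```bash
python3 - <<'E'
from bench import r
from h import *
import cv2
s=r.read_state();print(s['time'],s['ee_pos'],yawz(s),s['width'],s['joint_positions'].round(2)); print(local(s,F(Q,(-.20,-.06,.25))))
print(r.calibration('wrist'));cv2.imwrite("pics/b_wrist.png",r.camera('wrist')[:,:,::-1])
E
```

```text
1.8167 [ 0.39879816 -0.07713134  0.24979786] 6.014965207547201 0.0005144867867968451 [-0.45 -0.24  0.45  1.93  0.1   1.43  1.65]
[-0.02 -0.02 -0.03]
{'fx': 326.68110684503773, 'fy': 326.68110684503773, 'cx': 276.402476333825, 'cy': 209.95310065379374, 'xyz': array([ 0.33112198, -0.083697  ,  0.43184012]), 'orientation': array([-0.08453508, -0.09504798,  0.73726315,  0.66352299])}
```

View pics/b_wrist.png

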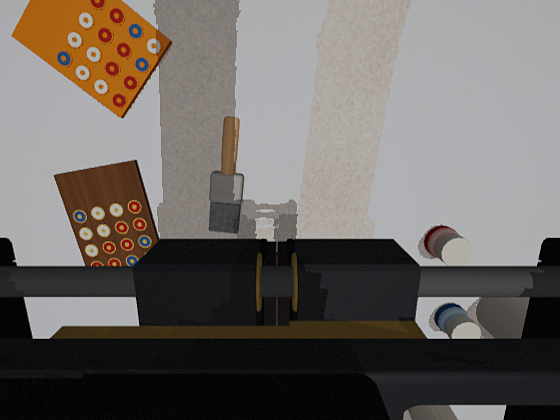

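The wrist camera sees only the area behind the tool, towards the robot, because the gripper hides what is ahead. It shows the brush at (228,180) and the look-alike boards at top left. I'll move forward over the fixture for a close view.

drive_tool(
  motion=[
    [-7,-1,25,0],
    [-7,-1,25,0],
    [-7,-1,25,0],
    [-7,-1,25,0],
    [-7,-1,25,0],
    [-7,-1,25,0],
    [-7,-1,25,0],
    [-7,-1,25,0],
    [-7,-1,25,0],
    [-7,-1,25,0],
  ],
)

```text
time: 2.7
ee_pos: [0.6478, -0.0603, 0.3194]
eef_rot: [-0.037, 0.706, 0.038, 0.706]
ft_force: [0.6, 0.4, 0.1]
width: 0.0005
```

```bash
python3 - <<'E'
from bench import r
from h import *
import cv2,pickle
s=r.read_state();print(s['time'],s['ee_pos'],yawz(s))
c=r.calibration('wrist');a=r.camera('wrist')[:,:,::-1];cv2.imwrite("pics/c_wrist.png",a);pickle.dump(c,open('c.pkl','wb'))
cv2.imwrite("pics/c_z.png",cv2.resize(a[0:250,80:400],None,fx=2.4,fy=2.4,interpolation=cv2.INTER_CUBIC))
E
```

```text
2.7 [ 0.64782179 -0.06026779  0.31943318] 6.100829616633811
```

View pics/c_wrist.png

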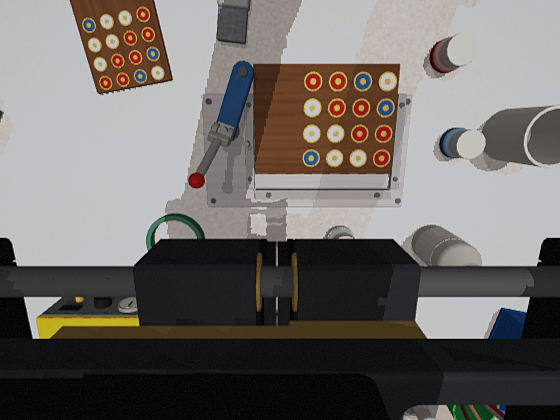

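View pics/c_z.png

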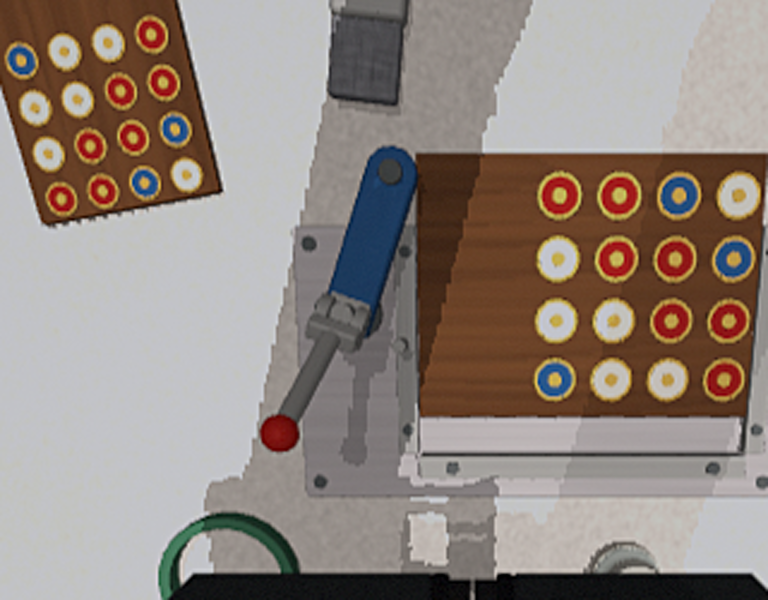

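```bash
python3 - <<'E'
from bench import r
from h import *
import pickle
cw=pickle.load(open('c.pkl','rb')); cs,cd=r.calibration("scene"),r.calibration("side")
W=lambda u,v:(u/2.4+80-.3,v/2.4-.3)
S=lambda u,v:(u/4+170-.375,v/4+180-.375); D=lambda u,v:(u/4+220-.375,v/4+195-.375)
obs=[(cs,S(120,498),(.105,-.175,.012)),(cs,S(583,413),(.105,.125,.012)),(cs,S(93,318),(-.06,-.175,.012)),
 (cd,D(445,431),(-.06,-.175,.012)),(cd,D(657,325),(.105,-.175,.012))]
ow=[(cw,W(297,227),(-.06,-.175,.012)),(cw,W(307,495),(.105,-.175,.012)),(cw,(411.5,94),(-.06,.125,.012)),(cw,(401,206),(.105,.125,.012))]
for o in (ow,obs+ow):
    s=least_squares(lambda q:np.hstack([proj(c,F(q,p))-uv for c,uv,p in o]),Q);print(s.x,s.fun.round(1))
q=s.x
def fl(p):
    d=p[:2]-q[:2];c,s=np.cos(q[2]),np.sin(q[2]);return np.array([c*d[0]+s*d[1],-s*d[0]+c*d[1],p[2]])
print('board',[fl(onz(cw,*uv,.024)).round(4) for uv in (W(415,153),W(419,417),(399.5,64.5))])
print('nose screw',fl(onz(cw,*W(391,172),.053)).round(4))
b=tri(cs,S(114,275),cw,W(280,433));print('ball',b,fl(b)); 
stf=np.array([-.01,-.138,.066]);d=fl(b)-stf;print(np.linalg.norm(d),'q',np.arctan2(-d[1],d[0]),'lev',np.arctan2(np.hypot(d[0],d[1]),d[2])-np.radians(18))
E
```

```text
[0.58978677 0.00393032 0.10587768] [-2.  -0.7 -0.1  0.7  1.5 -0.1  0.7  0.7]
[0.59004849 0.00367164 0.10641958] [ 0.2  0.4  1.4 -0.4 -0.8 -1.5 -0.9  0.5  0.3 -0.4 -2.2 -0.5 -0.3  0.9
  1.3 -0.   0.5  0.8]
board [array([-0.0979, -0.1007,  0.024 ]), array([ 0.0515, -0.1009,  0.024 ]), array([-0.0967,  0.0982,  0.024 ])]
nose screw [-0.0836 -0.1117  0.053 ]
ball [ 0.64860685 -0.14867467  0.14161092] [ 0.04204504 -0.15770445  0.14161092]
0.09388270605278996 q 0.36192644348196135 lev 0.3203268405958575
```

Close view: strap nose screw at (243,71) in the wrist picture and ball at (197,180). The strap sits at about 0.35 rad, the lever about 0.32 rad off its up position, and the board about 22 mm short of the stop. Next I'll go to the front of the board.

drive_tool(
  motion=[
    [6,7,-18.6,0],
    [10,7,-18.6,0],
    [15,7,-18.6,0],
    [15,7,-18.6,0],
    [15,7,-18.6,0],
    [15,7,-18.6,0],
    [15,7,-18.6,0],
    [20,7,-18.6,0],
    [24,7,-18.6,0],
    [26,7,-18.6,0],
    [27,7,-18.6,0],
    [28,7,-18.6,0],
    [29,7,-18.6,0],
    [29,7,-18.6,0],
    [29,7,-18.6,0],
  ],
)

```text
time: 4.0
ee_pos: [0.4567, -0.011, 0.0306]
eef_rot: [-0.037, 0.706, 0.037, 0.706]
ft_force: [-0.2, 0.5, 0.2]
width: 0.0006
```

```bash
cat >> h.py <<'E'
Q=np.array([0.59005,0.00367,0.1064])
def fl(p,q=Q):
    d=np.array(p)[:2]-q[:2];c,s=np.cos(q[2]),np.sin(q[2]);return np.array([c*d[0]+s*d[1],-s*d[0]+c*d[1],p[2]]).round(4)
def rep(r,n=None):
    import cv2
    s=r.read_state();print(round(s['time'],2),'fix',fl(s['ee_pos']),'yaw rel',round(yawz(s)-np.degrees(Q[2]),2),'F',s['ft_force'].round(1),s['joint_positions'].round(2))
    if n:
        for k in('scene','side'):
            a=r.camera(k)[:,:,::-1]; cv2.imwrite(f'pics/{n}_{k}f.png',a)
            a=a[130:330,170:390] if k=='scene' else a[150:350,220:440]
            cv2.imwrite(f'pics/{n}_{k}.png',cv2.resize(a,None,fx=3,fy=3,interpolation=cv2.INTER_CUBIC))
    return s
E
python3 -c "
from bench import r;from h import *
rep(r,'d')"
```

```text
4.0 fix [-0.1341 -0.0004  0.0306] yaw rel -0.03 F [-0.2  0.5  0.2] [-0.55  0.15  0.51  2.1  -0.09  0.91  1.69]
```

View pics/d_side.png

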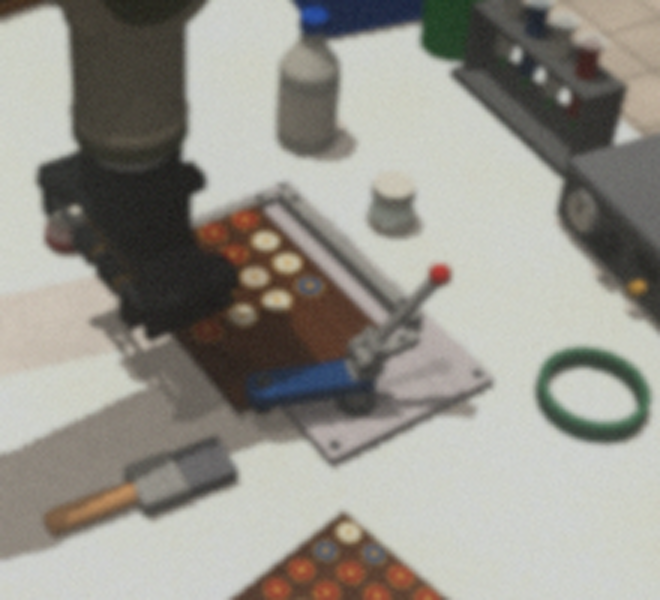

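The gripper is in front of the board and clear of the strap. Now the push.

drive_tool(
  motion=[
    [0.3,0,0.8,0],
    [0.3,0,1.6,0],
    [0.3,0,2.2,0],
    [0.3,0,2.5,0],
    [0.3,0,2.8,0],
    [0.3,0,3.1,0],
    [0.3,0,3.4,0],
    [0.3,0,3.7,0],
    [0.3,0,4.0,0],
    [0.3,0,4.2,0],
    [0.3,0,4.4,0],
    [0.3,0,4.5,0],
    [0.3,0,4.5,0],
  ],
)

```text
time: 5.18
ee_pos: [0.5011, -0.0063, 0.0269]
eef_rot: [-0.037, 0.706, 0.037, 0.706]
ft_force: [0.8, 0.2, -0.2]
width: 0.0002
```

```bash
python3 -c "
from bench import r;from h import *
rep(r,'e')"
```

```text
5.18 fix [-0.0895 -0.0004  0.0269] yaw rel -0.03 F [ 0.8  0.2 -0.2] [-0.53  0.26  0.5   2.   -0.16  0.92  1.73]
```

View pics/e_side.png

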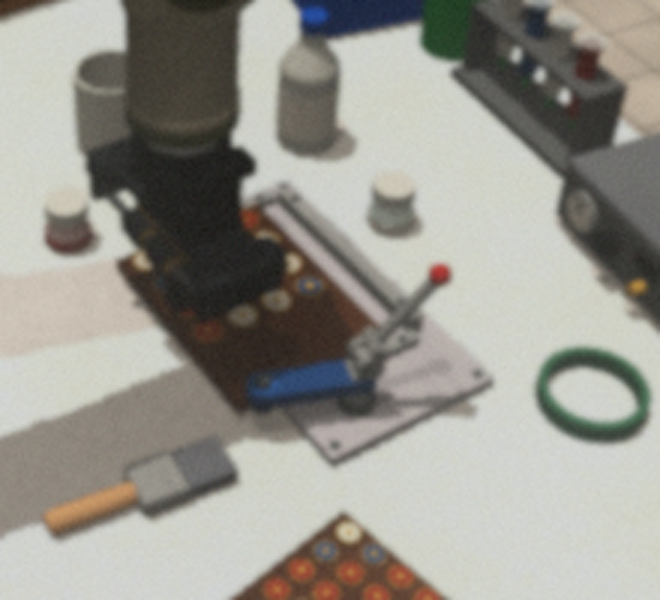

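View pics/e_scene.png

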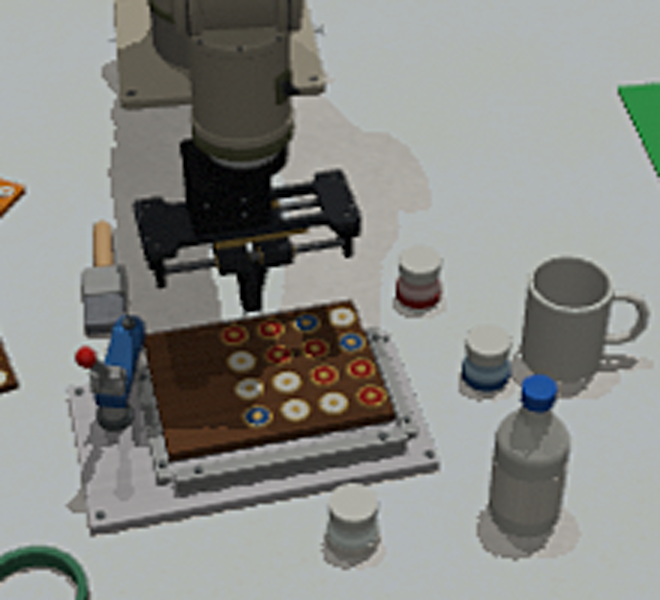

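No contact force yet, and the board has not moved. I'll push on in small steps.

drive_tool(
  motion=[
    [0,0,0.3,0],
    [0,0,0.6,0],
    [0,0,0.9,0],
    [0,0,1.2,0],
    [0,0,1.4,0],
  ],
)

```text
time: 5.7
ee_pos: [0.5153, -0.0047, 0.0268]
eef_rot: [-0.037, 0.706, 0.037, 0.706]
ft_force: [1.1, -0.4, 0.3]
width: 0.0007
```

```bash
python3 -c "
from bench import r;from h import *
rep(r,'f')"
```

```text
5.7 fix [-0.0752 -0.0004  0.0268] yaw rel -0.03 F [ 1.1 -0.4  0.3] [-0.52  0.29  0.5   1.96 -0.17  0.93  1.74]
```

View pics/f_scene.png

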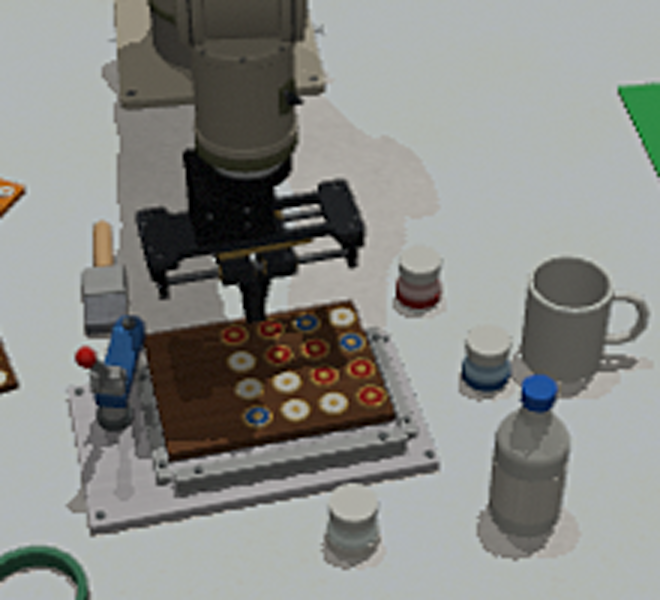

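```bash
python3 -c "
from bench import r;from h import *
s=r.read_state();c=r.calibration('scene')
for dz in(0.019,0,-.05):
  p=s['ee_pos']-np.array([0,0,dz]);u=proj(c,p);print(p,u,(u-[170,130])*3)
for p in((-.0975,.1,.024),(-.0975,-.1,.024),(-.0975,0,.024),(-.0975,0,.012)):
  print(p,(proj(c,F(Q,p))-[170,130])*3)
c=r.calibration('side');p=s['ee_pos'];print((proj(c,p)-[220,150])*3)
"; python3 - <<'E'
import cv2,numpy as np
a,b,c=[cv2.imread(f'pics/{k}') for k in('a_scene.png','e_scenef.png','f_scenef.png')]
z=lambda i:cv2.resize(i[210:300,210:320],None,fx=3.6,fy=3.6,interpolation=cv2.INTER_CUBIC)
cv2.imwrite('pics/cmp.png',np.hstack([z(a),z(c)]))
E
```

```text
[ 0.51518123 -0.00478584  0.00778249] [254.398736   243.94637656] [253.196208   341.83912969]
[ 0.51518123 -0.00478584  0.02678249] [254.17297834 239.00821797] [252.51893502 327.02465392]
[ 0.51518123 -0.00478584  0.07678249] [253.55951978 225.5896005 ] [250.67855935 286.76880149]
(-0.0975, 0.1, 0.024) [352.50863371 295.49002663]
(-0.0975, -0.1, 0.024) [141.50120145 330.98485831]
(-0.0975, 0, 0.024) [248.23328396 313.03081156]
(-0.0975, 0, 0.012) [248.68039452 322.37712661]
[194.95456484 315.31968666]
```

View pics/cmp.png

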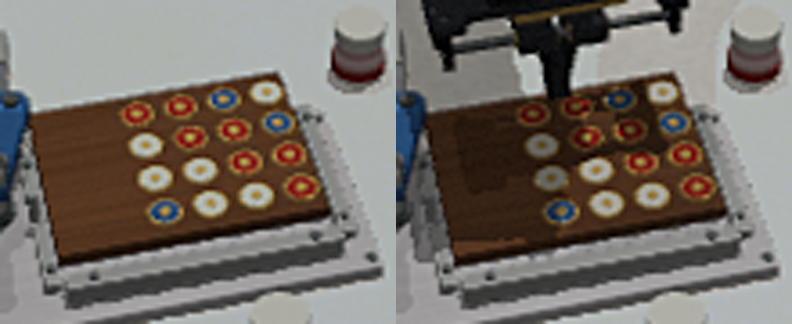

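View pics/f_side.png

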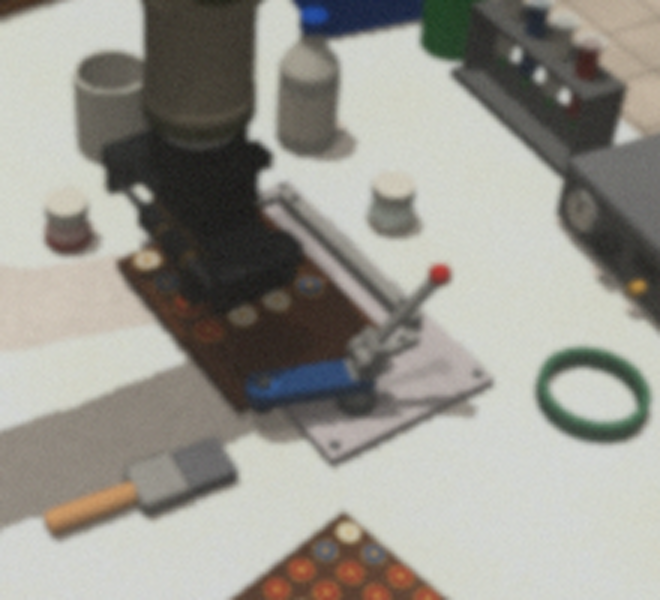

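```bash
python3 - <<'E'
from bench import r
from h import *
import cv2
a=r.camera('scene')[:,:,::-1]; z=cv2.resize(a[180:280,200:320],None,fx=6,fy=6,interpolation=cv2.INTER_CUBIC)
c=r.calibration('scene');s=r.read_state()
for dz in(-.019,0,.051):
    u=(proj(c,s['ee_pos']+[0,0,dz])-[200,180])*6; cv2.circle(z,(int(u[0]),int(u[1])),3,(0,255,0),-1)
for p in((-.0975,.1,.024),(-.0975,-.1,.024),(.0525,.1,.024),(.0525,-.1,.024)):
    u=(proj(c,F(Q,p))-[200,180])*6; cv2.circle(z,(int(u[0]),int(u[1])),3,(255,0,255),-1)
for p in((-.075,.1,.024),(-.075,-.1,.024),(.075,.1,.024),(.075,-.1,.024)):
    u=(proj(c,F(Q,p))-[200,180])*6; cv2.circle(z,(int(u[0]),int(u[1])),3,(0,255,255),-1)
cv2.imwrite('pics/g.png',z); cv2.imwrite('pics/g_w.png',r.camera('wrist')[:,:,::-1])
E
```

```text
(no output)
```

View pics/g.png

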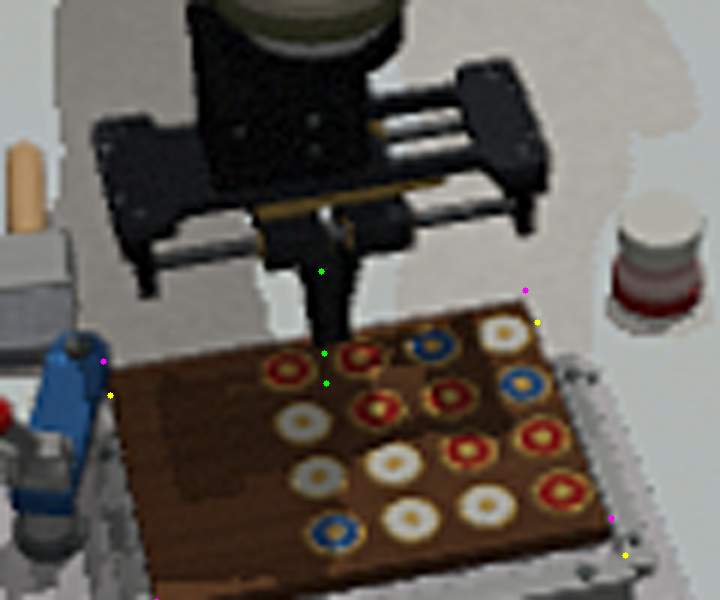

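View pics/g_w.png

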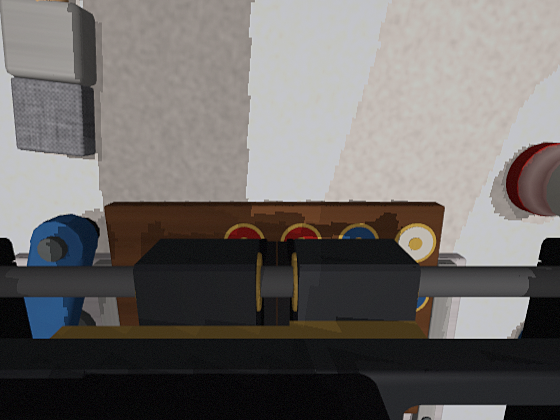

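```bash
python3 - <<'E'
from bench import r
from h import *
c=r.calibration('wrist');s=rep(r)
for uv in((276,204),(107,204),(443,204)):
    p=onz(c,*uv,.024); print(fl(p), tool(s).T@(p-s['ee_pos']))
print(proj(c,s['ee_pos']-[0,0,.019]),proj(c,F(Q,(-.06,.125,.012))),proj(c,F(Q,(-.06,-.175,.012))))
E
```

```text
5.9 fix [-0.0758 -0.0005  0.0267] yaw rel -0.04 F [ 0.2  0.1 -0.4] [-0.52  0.29  0.5   1.96 -0.17  0.93  1.74]
[-0.0992  0.0002  0.024 ] [ 0.00273538  0.00066709 -0.02337882]
[-0.0992 -0.0981  0.024 ] [ 0.00273893 -0.09761766 -0.02334921]
[-0.0991  0.0974  0.024 ] [ 0.00273186  0.09787016 -0.0234081 ]
[274.97422632 233.19616108] [468.73745176 258.3528021 ] [  5.37706303 258.57998247]
```

```bash
python3 - <<'E'
import cv2,numpy as np
from bench import r
from h import *
z=lambda k:cv2.resize(cv2.imread(f'pics/{k}_scenef.png')[190:260,220:300],None,fx=5,fy=5,interpolation=cv2.INTER_CUBIC)
c=r.calibration('scene')
ims=[]
for k,x,h in(('d',-.1341,.0306),('e',-.0895,.0269)):
    i=z(k)
    for dz in(-.019,0,.02,.051):
        u=(proj(c,F(Q,(x,-.0004,h+dz)))-[220,190])*5; cv2.circle(i,(int(u[0]),int(u[1])),2,(0,255,0),-1)
    ims.append(i)
cv2.imwrite('pics/h.png',np.hstack(ims))
E
```

```text
(no output)
```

View pics/h.png

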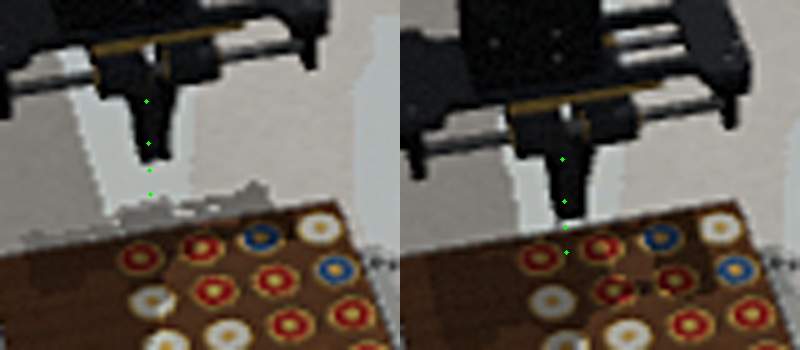

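```bash
python3 - <<'E'
import numpy as np
from bench import r
from h import *
cs=r.calibration('scene');cw=r.calibration('wrist');s=r.read_state()
p=tri(cs,(330/6+200,340/6+180),cw,(278,239)); print(tool(s).T@(p-s['ee_pos']), proj(cw,p))
M=tool(s)
for d in(.019,0,-.01,-.02,-.05): print(d,[proj(cw,s['ee_pos']+M@np.array([d,0,z])).round(1) for z in(-.0095,0,.0095)], proj(cs,s['ee_pos']+M@np.array([d,0,0])).round(1))
E
```

```text
[-0.00400713  0.00263716 -0.00413058] [279.40576428 239.19411086]
0.019 [array([275. , 219.1]), array([275. , 233.2]), array([275., 247.])] [254.3 243.9]
0 [array([274.9, 228.2]), array([274.9, 243.5]), array([274.9, 258.4])] [254.1 238.9]
-0.01 [array([274.8, 233.7]), array([274.8, 249.7]), array([274.8, 265.4])] [254.  236.3]
-0.02 [array([274.7, 239.8]), array([274.7, 256.7]), array([274.7, 273.1])] [253.9 233.6]
-0.05 [array([274.4, 263.3]), array([274.4, 283.1]), array([274.5, 302.3])] [253.5 225.5]
```

```bash
python3 - <<'E'
import cv2
a=cv2.imread('pics/g_w.png')[190:340,120:440]
cv2.imwrite('pics/g_w2.png',cv2.resize(cv2.convertScaleAbs(a,alpha=2,beta=30),None,fx=2.5,fy=2.5,interpolation=cv2.INTER_CUBIC))
a=cv2.imread('pics/d_sidef.png')[190:290,220:320]
cv2.imwrite('pics/d_s2.png',cv2.resize(cv2.convertScaleAbs(a,alpha=1.8,beta=30),None,fx=6,fy=6,interpolation=cv2.INTER_CUBIC))
from bench import r
from h import *
c=r.calibration('side')
for d in(.019,0,-.01,-.05): print(d,(proj(c,F(Q,(-.1341,-.0004,.0306-d)))-[220,190])*6)
E
```

```text
0.019 [270.15677555 467.92656073]
0 [269.25099479 436.14643335]
-0.01 [268.76660308 419.15111741]
-0.05 [266.7741061  349.24258048]
```

View pics/g_w2.png

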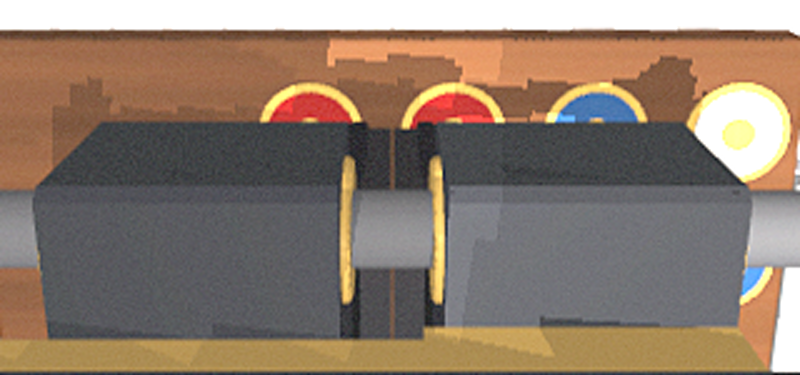

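View pics/d_s2.png

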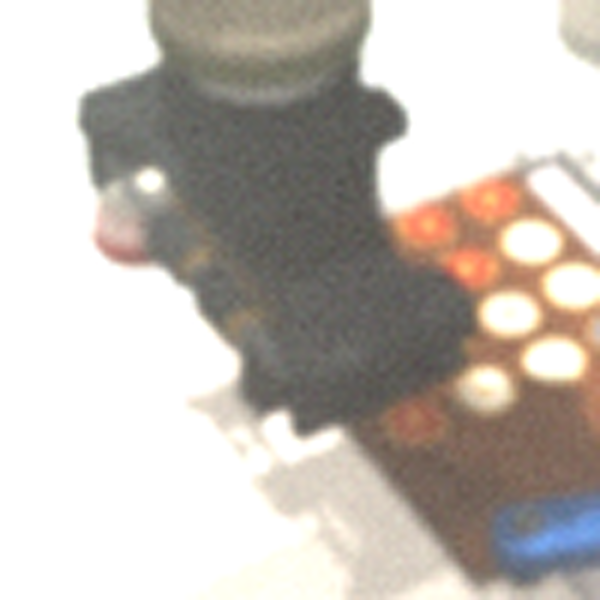

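The pictures disagree with the stated geometry: the fingertips appear to hover above the board. There was no contact force, and in the wrist view the board's front edge at row 204 is not hidden by the fingers. I'll back off in front of the board and touch down gently to find the real tip height.

drive_tool(
  motion=[
    [-1,0,0,0],
    [-1,0,-3,0],
    [-1,0,-6.5,0],
    [-1,0,-6.5,0],
    [0,0,-6.5,0],
    [0.3,0,-6.5,0],
    [0.3,0,-6.5,0],
    [0.3,0,-6.5,0],
  ],
)

```text
time: 6.57
ee_pos: [0.4507, -0.0118, 0.0237]
eef_rot: [-0.038, 0.706, 0.037, 0.706]
ft_force: [0.4, -0.0, -0.4]
width: 0.0005
```

drive_tool(
  motion=[
    [0.1,0,0,0],
    [0.2,0,0,0],
    [0.3,0,0,0],
    [0.4,0,0,0],
  ],
)

```text
time: 6.9
ee_pos: [0.4503, -0.0117, 0.0197]
eef_rot: [-0.037, 0.706, 0.037, 0.706]
ft_force: [-0.9, 0.3, -0.2]
width: 0.0006
```

drive_tool(
  motion=[
    [0.1,0,0,0],
    [0.2,0,0,0],
    [0.3,0,0,0],
    [0.4,0,0,0],
  ],
)

```text
time: 7.23
ee_pos: [0.4502, -0.0117, 0.0157]
eef_rot: [-0.037, 0.706, 0.037, 0.706]
ft_force: [-0.3, 0.1, -1.4]
width: 0.0007
```

```bash
python3 - <<'E'
import cv2,numpy as np
from bench import r
from h import *
s=rep(r,'i')
c=r.calibration('scene')
i=cv2.resize(cv2.imread('pics/i_scenef.png')[170:250,210:310],None,fx=7,fy=7,interpolation=cv2.INTER_CUBIC)
for dz in(-.019,0,.02,.051):
    u=(proj(c,s['ee_pos']+[0,0,dz])-[210,170])*7; cv2.circle(i,(int(u[0]),int(u[1])),2,(0,255,0),-1)
cv2.imwrite('pics/i.png',i)
E
```

```text
7.23 fix [-0.1407 -0.0004  0.0157] yaw rel -0.04 F [-0.3  0.1 -1.4] [-0.55  0.16  0.51  2.13 -0.11  0.87  1.7 ]
```

View pics/i.png

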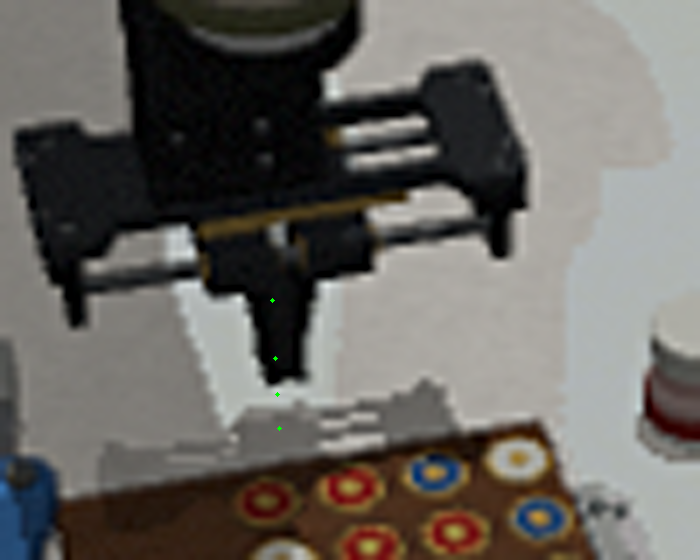

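Still no contact with the computed tip already at −3 mm, so the true tips are higher than stated. I'll continue down.

drive_tool(
  motion=[
    [0.15,0,0,0],
    [0.3,0,0,0],
    [0.45,0,0,0],
    [0.6,0,0,0],
    [0.75,0,0,0],
    [0.9,0,0,0],
  ],
)

```text
time: 7.83
ee_pos: [0.4502, -0.0117, 0.0066]
eef_rot: [-0.037, 0.706, 0.037, 0.706]
ft_force: [-0.5, 0.1, 0.1]
width: 0.0005
```

drive_tool(
  motion=[
    [0.1,0,0,0],
    [0.2,0,0,0],
    [0.3,0,0,0],
    [0.4,0,0,0],
  ],
)

```text
time: 8.17
ee_pos: [0.4502, -0.0117, 0.0028]
eef_rot: [-0.037, 0.706, 0.037, 0.706]
ft_force: [-0.0, -0.8, 0.2]
width: 0.0003
```

drive_tool(
  motion=[
    [0.1,0,0,0],
    [0.2,0,0,0],
    [0.3,0,0,0],
    [0.4,0,0,0],
  ],
)

```text
time: 8.5
ee_pos: [0.4502, -0.0117, -0.0013]
eef_rot: [-0.037, 0.706, 0.037, 0.706]
ft_force: [0.6, -0.7, 0.7]
width: 0.0006
```

```bash
python3 - <<'E'
import cv2,numpy as np
from bench import r
from h import *
s=rep(r,'j')
c=r.calibration('scene')
i=cv2.resize(cv2.imread('pics/j_scenef.png')[170:250,210:310],None,fx=7,fy=7,interpolation=cv2.INTER_CUBIC)
for dz in(-.019,0,.02,.051):
    u=(proj(c,s['ee_pos']+[0,0,dz])-[210,170])*7; cv2.circle(i,(int(u[0]),int(u[1])),2,(0,255,0),-1)
cv2.imwrite('pics/j.png',i)
E
```

```text
8.5 fix [-0.1407 -0.0004 -0.0013] yaw rel -0.04 F [ 0.6 -0.7  0.7] [-0.54  0.2   0.51  2.14 -0.13  0.83  1.72]
```

View pics/j.png

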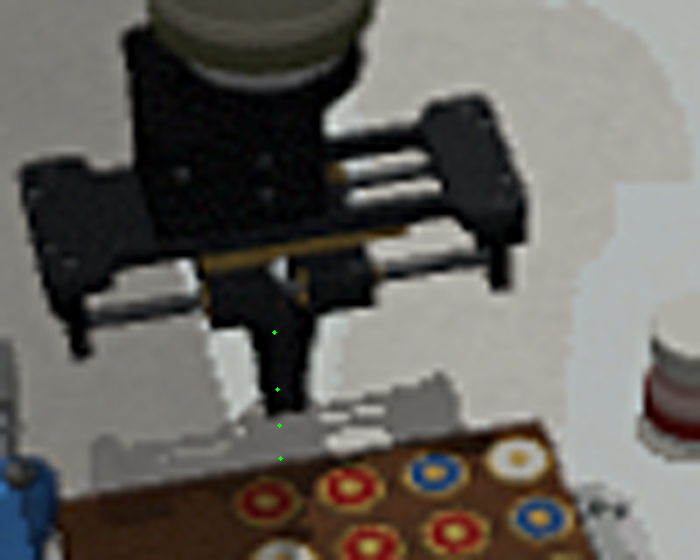

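drive_tool(
  motion=[
    [0.1,0,0,0],
    [0.2,0,0,0],
    [0.3,0,0,0],
  ],
)

```text
time: 8.85
ee_pos: [0.4502, -0.0116, -0.0042]
eef_rot: [-0.037, 0.706, 0.037, 0.706]
ft_force: [-0.3, 0.0, -0.2]
width: 0.0004
```

drive_tool(
  motion=[
    [0.1,0,0,0],
    [0.2,0,0,0],
    [0.2,0,0,0],
  ],
)

```text
time: 9.1
ee_pos: [0.4501, -0.0117, -0.0064]
eef_rot: [-0.037, 0.706, 0.037, 0.706]
ft_force: [-0.9, -0.2, 0.7]
width: 0.0004
```

drive_tool(
  motion=[
    [0.1,0,0,0],
    [0.2,0,0,0],
    [0.2,0,0,0],
  ],
)

```text
time: 9.35
ee_pos: [0.4501, -0.0117, -0.0084]
eef_rot: [-0.037, 0.706, 0.037, 0.706]
ft_force: [-0.8, -0.0, -0.4]
width: 0.0002
```

drive_tool(
  motion=[
    [0.1,0,0,0],
    [0.2,0,0,0],
    [0.2,0,0,0],
  ],
)

```text
time: 9.6
ee_pos: [0.4501, -0.0117, -0.0103]
eef_rot: [-0.037, 0.706, 0.037, 0.706]
ft_force: [-0.1, 0.2, 0.4]
width: 0.0002
```

drive_tool(
  motion=[
    [0.1,0,0,0],
    [0.2,0,0,0],
    [0.2,0,0,0],
  ],
)

```text
time: 9.85
ee_pos: [0.4501, -0.0117, -0.0124]
eef_rot: [-0.037, 0.706, 0.037, 0.706]
ft_force: [0.0, -0.2, -0.6]
width: 0.0004
```

```bash
python3 - <<'E'
import cv2,numpy as np
from bench import r
from h import *
s=rep(r,'k')
c=r.calibration('scene')
i=cv2.resize(cv2.imread('pics/k_scenef.png')[170:250,210:310],None,fx=7,fy=7,interpolation=cv2.INTER_CUBIC)
for dz in(-.019,0,.02,.051):
    u=(proj(c,s['ee_pos']+[0,0,dz])-[210,170])*7; cv2.circle(i,(int(u[0]),int(u[1])),2,(0,255,0),-1)
cv2.imwrite('pics/k.png',i)
E
```

```text
9.85 fix [-0.1408 -0.0004 -0.0124] yaw rel -0.03 F [ 0.  -0.2 -0.6] [-0.54  0.22  0.5   2.15 -0.15  0.81  1.73]
```

View pics/k.png

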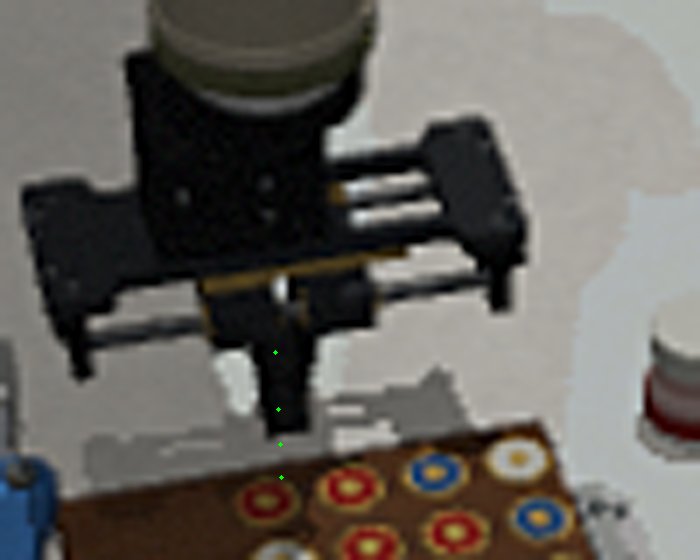

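View pics/k_side.png

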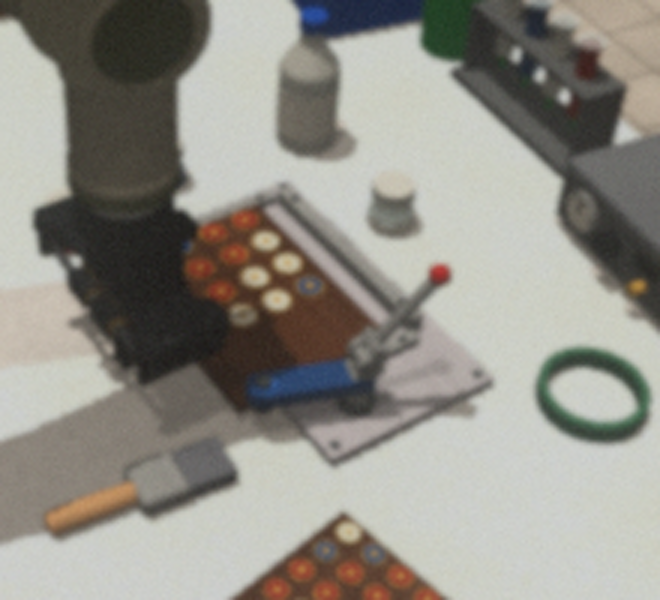

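The tips are now just above the bench, by picture and by touch: the true tip is about 15 mm above the reported TCP rather than 19 mm below it. I'll push the board at this corrected height.

drive_tool(
  motion=[
    [-0.3,0,0.8,0],
    [-0.3,0,1.6,0],
    [-0.3,0,2.2,0],
    [-0.3,0,2.6,0],
    [-0.3,0,3.0,0],
    [-0.3,0,3.3,0],
    [-0.3,0,3.6,0],
    [-0.3,0,3.9,0],
    [-0.3,0,4.2,0],
    [-0.3,0,4.5,0],
  ],
)

```text
time: 10.78
ee_pos: [0.4938, -0.0071, -0.0096]
eef_rot: [-0.037, 0.707, 0.037, 0.705]
ft_force: [-5.1, -0.2, 2.7]
width: 0.0004
```

```bash
python3 - <<'E'
import cv2,numpy as np
from bench import r
from h import *
s=rep(r,'l'); a=r.camera('wrist'); cv2.imwrite('pics/l_w.png',a[:,:,::-1])
E
```

```text
10.78 fix [-0.0969 -0.0005 -0.0096] yaw rel -0.05 F [-5.1 -0.2  2.7] [-0.51  0.31  0.49  2.03 -0.19  0.84  1.76]
```

View pics/l_scene.png

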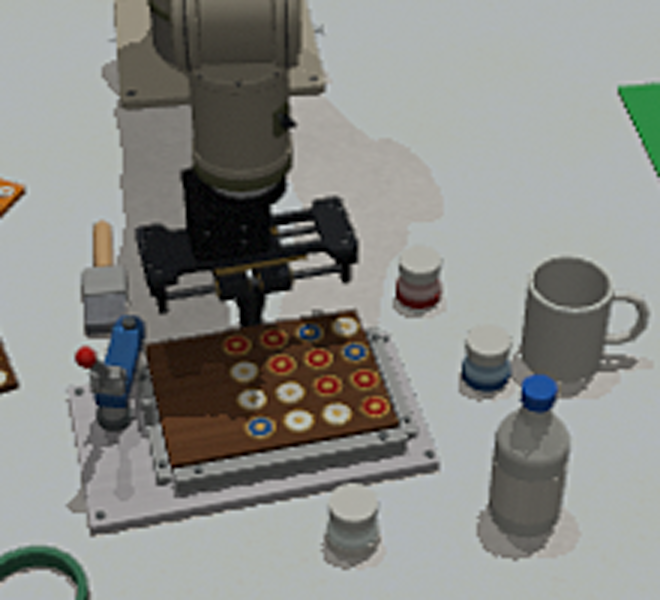

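View pics/l_w.png

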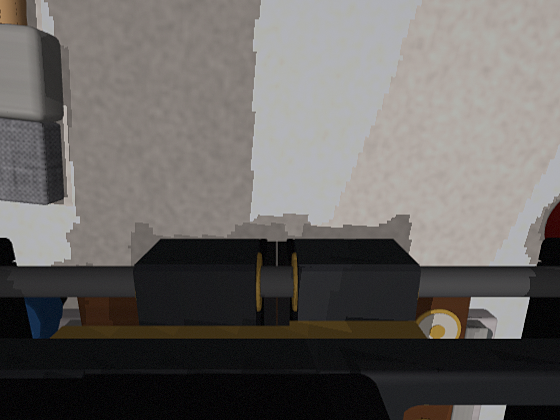

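It works: about 5 N and the board is sliding. I'll continue to the stop.

drive_tool(
  motion=[
    [0,0,0.2,0],
    [0,0,0.4,0],
    [0,0,0.6,0],
    [0,0,0.7,0],
    [0,0,0.8,0],
  ],
)

```text
time: 11.35
ee_pos: [0.503, -0.006, -0.0093]
eef_rot: [-0.037, 0.706, 0.037, 0.706]
ft_force: [-2.3, -0.6, -2.5]
width: 0.0009
```

drive_tool(
  motion=[
    [0,0,0.1,0],
    [0,0,0.2,0],
    [0,0,0.3,0],
  ],
)

```text
time: 11.6
ee_pos: [0.5039, -0.006, -0.0094]
eef_rot: [-0.037, 0.708, 0.037, 0.705]
ft_force: [-15.8, -1.3, 11.6]
width: 0.0006
```

drive_tool(
  motion=[
    [0,0,0.1,0],
    [0,0,0.1,0],
  ],
)

```text
time: 11.77
ee_pos: [0.5039, -0.006, -0.0096]
eef_rot: [-0.037, 0.708, 0.037, 0.704]
ft_force: [-16.1, -0.9, 11.8]
width: 0.0004
```

```bash
python3 - <<'E'
from bench import r
from h import *
s=rep(r,'m')
E
```

```text
11.77 fix [-0.0867 -0.0005 -0.0096] yaw rel -0.06 F [-16.1  -0.9  11.8] [-0.51  0.33  0.49  2.01 -0.21  0.86  1.77]
```

View pics/m_scene.png

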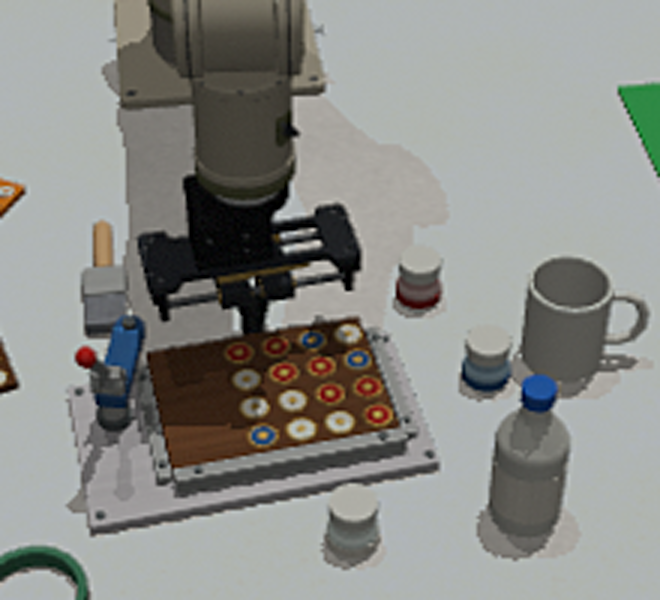

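Contact force rose to 16 N with no further travel, at the expected home position, so the board is home against the stop. I'll retreat, rise and move over towards the lever, with a wrist view to check the board.

drive_tool(
  motion=[
    [0,0,-1.0,0],
    [0,0,-2.5,0],
    [-4,0,-2.5,0],
    [-8,0,-2.5,0],
    [-12,-2,-2,0],
    [-16,-5,0,0],
    [-21,-9,4,0],
    [-21,-12,8,0],
    [-21,-15.6,12,0],
    [-21,-15.6,15.9,0],
    [-21,-15.6,15.9,0],
    [-21,-15.6,15.9,0],
    [-21,-15.6,15.9,0],
  ],
)

```text
time: 12.95
ee_pos: [0.6838, -0.1453, 0.1996]
eef_rot: [-0.038, 0.706, 0.037, 0.706]
ft_force: [-0.0, -0.0, 0.1]
width: 0.0002
```

```bash
python3 - <<'E'
import cv2,pickle
from bench import r
from h import *
s=rep(r);c=r.calibration('wrist');a=r.camera('wrist')[:,:,::-1];cv2.imwrite('pics/n_w.png',a);pickle.dump(c,open('n.pkl','wb'))
E
```

```text
12.95 fix [ 0.0774 -0.158   0.1996] yaw rel -0.05 F [-0.  -0.   0.1] [-0.25  0.55  0.61  1.27 -0.31  1.41  2.01]
```

View pics/n_w.png

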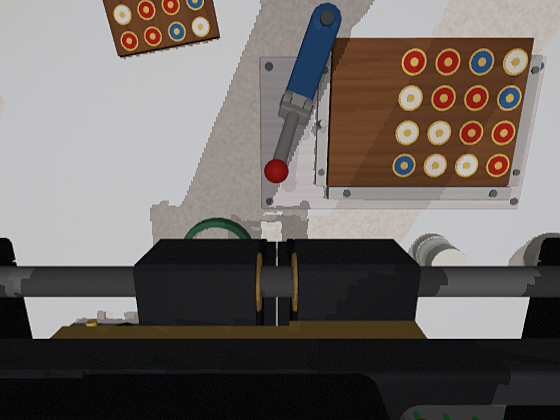

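The board's back edge (row 187) now meets the stop bar, so it is home. The lever is not at its full-up end, so before the swing I'll nudge its ball back upright, going down on the ball's outer side.

drive_tool(
  motion=[
    [3,0,0,0],
    [6,0,0,0],
    [7.8,0,0,0],
    [7.8,0,0,0],
    [7.8,0,0,0],
  ],
)

```text
time: 13.42
ee_pos: [0.6808, -0.1433, 0.1234]
eef_rot: [-0.037, 0.706, 0.038, 0.706]
ft_force: [0.9, 0.4, 0.1]
width: 0.0001
```

```bash
python3 - <<'E'
from bench import r
from h import *
s=rep(r,'o')
E
```

```text
13.42 fix [ 0.0747 -0.1558  0.1234] yaw rel -0.01 F [0.9 0.4 0.1] [-0.25  0.59  0.59  1.38 -0.33  1.27  2.03]
```

View pics/o_scene.png

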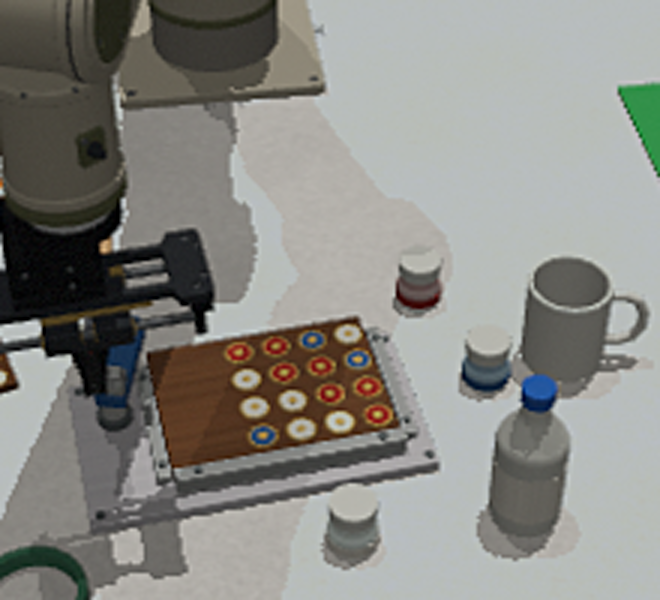

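View pics/o_side.png

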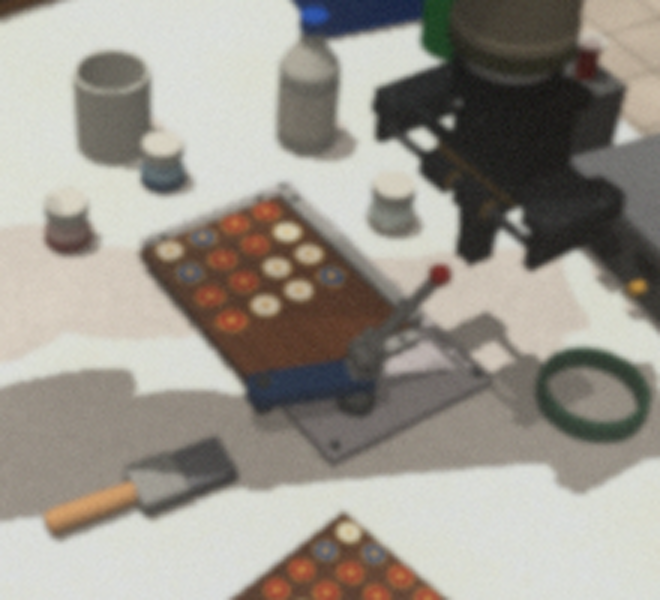

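drive_tool(
  motion=[
    [0,0,-0.6,0],
    [0,0,-1.1,0],
    [0,0,-1.4,0],
    [0,0,-1.7,0],
    [-0.1,0,-2.0,0],
    [-0.2,0,-2.3,0],
    [-0.3,0,-2.6,0],
    [-0.4,0,-2.9,0],
    [-0.5,0,-3.1,0],
    [-0.5,0,-3.1,0],
  ],
)

```text
time: 14.35
ee_pos: [0.654, -0.1468, 0.1311]
eef_rot: [-0.038, 0.703, 0.038, 0.709]
ft_force: [8.7, 0.6, 8.0]
width: 0.0003
```

```bash
python3 - <<'E'
from bench import r
from h import *
s=rep(r,'p')
E
```

```text
14.35 fix [ 0.0476 -0.1564  0.1311] yaw rel 0.04 F [8.7 0.6 8. ] [-0.28  0.52  0.6   1.46 -0.3   1.25  2.04]
```

View pics/p_side.png

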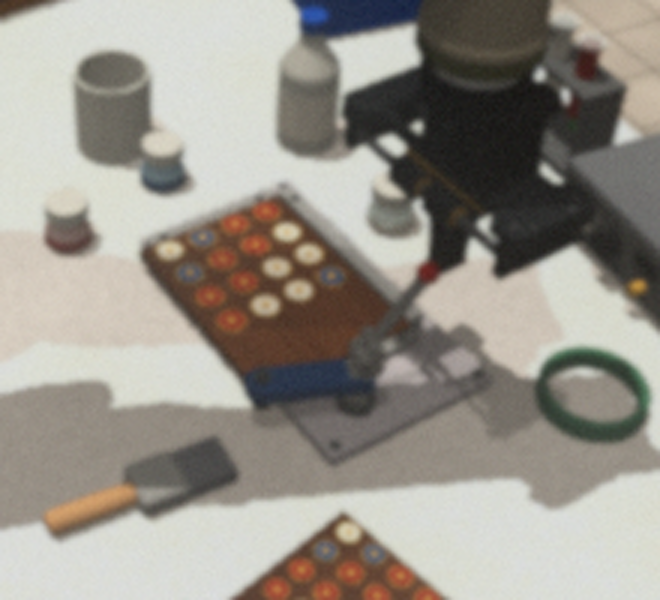

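```bash
cat >> h.py <<'E'
def red(img,roi):
    import cv2
    x0,y0,x1,y1=roi; a=img[y0:y1,x0:x1]; h=cv2.cvtColor(np.ascontiguousarray(a),cv2.COLOR_BGR2HSV)
    m=(((h[...,0]<8)|(h[...,0]>172))&(h[...,1]>150)&(h[...,2]>60)).astype(np.uint8)
    n,l,st,ce=cv2.connectedComponentsWithStats(m)
    return [(st[i,4],ce[i]+[x0,y0]) for i in range(1,n) if st[i,4]>5]
def lev(b):
    d=fl(b)-np.array([-.01,-.138,.066]); return dict(r=np.linalg.norm(d).round(4),q=np.arctan2(-d[1],d[0]).round(3),lev=(np.arctan2(np.hypot(d[0],d[1]),d[2])-np.radians(18)).round(3))
E
python3 - <<'E'
from bench import r
from h import *
import cv2
a=cv2.imread('pics/p_scenef.png');b=cv2.imread('pics/p_sidef.png')
print(red(a,(180,220,225,280))); print(red(b,(350,215,385,260)))
E
```

```text
[]
[(np.int32(14), array([362.42857143, 240.07142857]))]
```

View pics/p_scene.png

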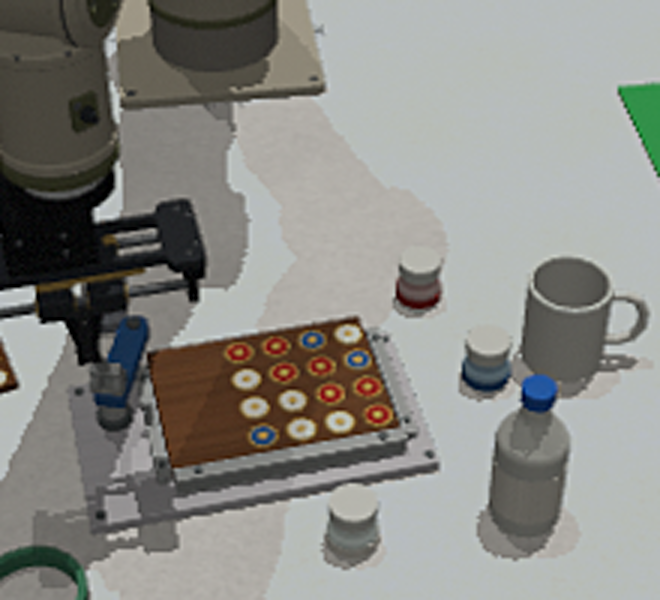

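```bash
python3 - <<'E'
from bench import r
from h import *
c=r.calibration('side')
def ball(q,l):
    a=l+np.radians(18); h=.095*np.sin(a); return F(Q,(-.01+h*np.cos(q),-.138-h*np.sin(q),.066+.095*np.cos(a)))
uv0=np.array([586/4+220-.375,186/4+195-.375])
for uv in(uv0,np.array([362.4,240.1])):
    s=least_squares(lambda x:proj(c,ball(*x))-uv,[.35,.2]);print(s.x,s.cost)
E
```

```text
[0.31153107 0.32669891] 3.7481621506309067e-25
[0.34204478 0.19716978] 4.0389678347315804e-28
```

The lever moved from 0.32 to about 0.20, but the tip was riding high on the ball. I'll back off, go lower and push again.

drive_tool(
  motion=[
    [0,0,0.8,0],
    [0,0,1.5,0],
    [1.0,0,1.5,0],
    [1.4,0,1.4,0],
    [1.4,0,0.9,0],
    [1.4,0,0.5,0],
    [1.4,0,0.2,0],
    [1.4,0,-0.1,0],
    [1.4,0,-0.4,0],
    [1.4,0,-0.4,0],
  ],
)

```text
time: 15.28
ee_pos: [0.6481, -0.1469, 0.1156]
eef_rot: [-0.037, 0.704, 0.038, 0.708]
ft_force: [5.5, 3.3, 3.1]
width: 0.0003
```

```bash
python3 - <<'E'
from bench import r
from h import *
import cv2
s=rep(r,'t'); print(red(cv2.imread('pics/t_sidef.png'),(345,215,385,260)))
E
```

```text
15.28 fix [ 0.0417 -0.1559  0.1156] yaw rel 0.01 F [5.5 3.3 3.1] [-0.28  0.52  0.6   1.49 -0.31  1.22  2.04]
[(np.int32(15), array([360.46666667, 239.6       ]))]
```

View pics/t_side.png

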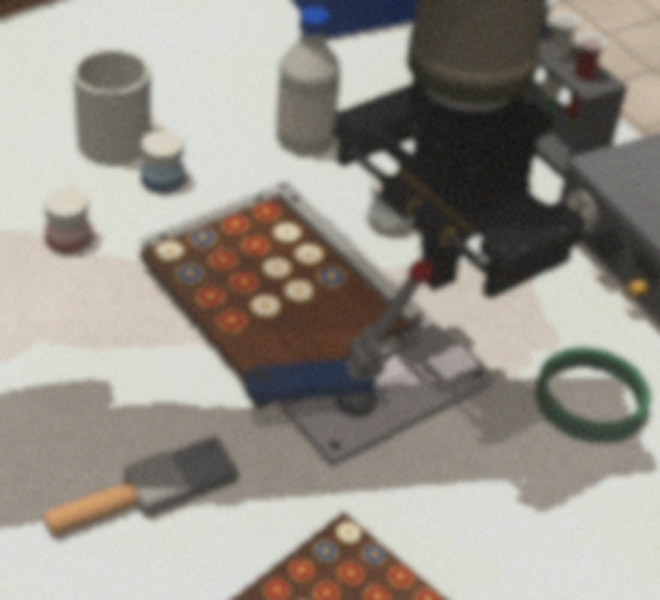

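drive_tool(
  motion=[
    [0,0,-0.3,0],
    [0,0,-0.6,0],
    [0,0,-0.9,0],
    [0,0,-0.9,0],
  ],
)

```text
time: 15.72
ee_pos: [0.6399, -0.1475, 0.1161]
eef_rot: [-0.038, 0.704, 0.038, 0.708]
ft_force: [6.1, 4.1, 5.4]
width: 0.0003
```

```bash
python3 - <<'E'
from bench import r
from h import *
import cv2
s=rep(r,'u'); uv=red(cv2.imread('pics/u_sidef.png'),(345,215,385,260));print(uv)
c=r.calibration('side')
def ball(q,l):
    a=l+np.radians(18); h=.095*np.sin(a); return F(Q,(-.01+h*np.cos(q),-.138-h*np.sin(q),.066+.095*np.cos(a)))
s=least_squares(lambda x:proj(c,ball(*x))-uv[0][1],[.35,.2]);print(s.x,s.cost)
E
```

```text
15.72 fix [ 0.0335 -0.1556  0.1161] yaw rel 0.04 F [6.1 4.1 5.4] [-0.28  0.5   0.6   1.51 -0.3   1.21  2.05]
[(np.int32(18), array([357. , 239.5]))]
[0.40851427 0.03331156] 6.701818938491764e-23
```

View pics/u_side.png

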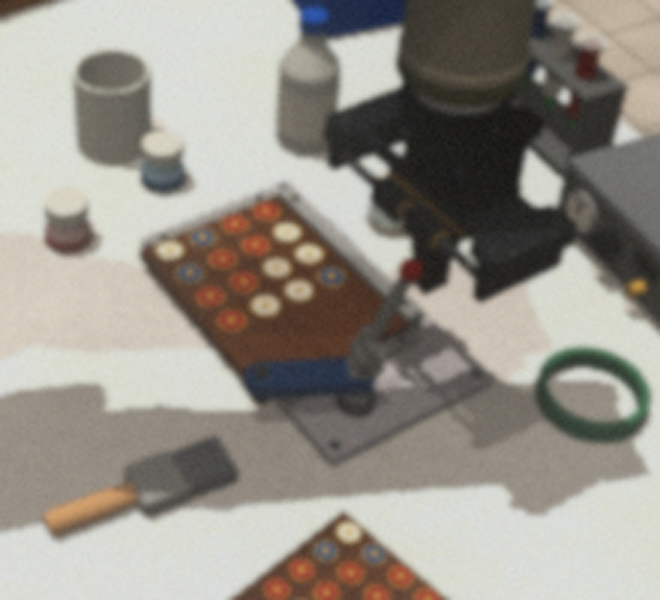

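The lever is now practically fully up (about 0.03). Next I'll lift over and come down on the right-hand side of the strap's nose.

drive_tool(
  motion=[
    [0,0,1.5,0],
    [-3,0,2.5,0],
    [-7.5,0,2.0,0],
    [-8,0,0,1],
    [-8,0.2,-4,2],
    [-8,0.5,-8,3],
    [-8,0.7,-12.4,4],
    [-8,0.7,-12.4,4],
    [-4,0.7,-12.4,4],
    [0,0.7,-12.4,4],
    [4,0.7,-12.4,4],
    [6,0.7,-12.4,4],
    [6,0.7,-12.4,4],
  ],
)

```text
time: 16.9
ee_pos: [0.5101, -0.1542, 0.05]
eef_rot: [0.086, 0.704, -0.086, 0.699]
ft_force: [-0.6, -0.2, 0.5]
width: 0.0004
```

```bash
python3 - <<'E'
from bench import r
from h import *
s=rep(r,'v')
E
```

```text
16.9 fix [-0.0962 -0.1485  0.05  ] yaw rel -20.05 F [-0.6 -0.2  0.5] [-0.39  0.33  0.7   1.9  -0.25  1.    1.74]
```

View pics/v_scene.png

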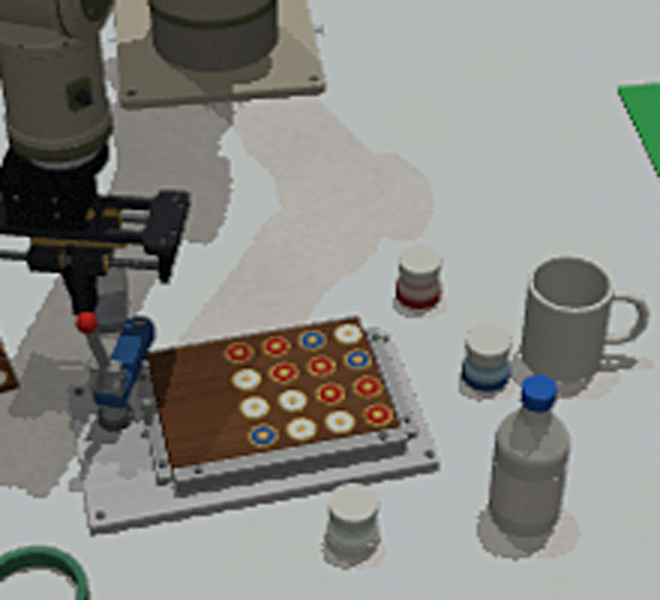

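View pics/v_side.png

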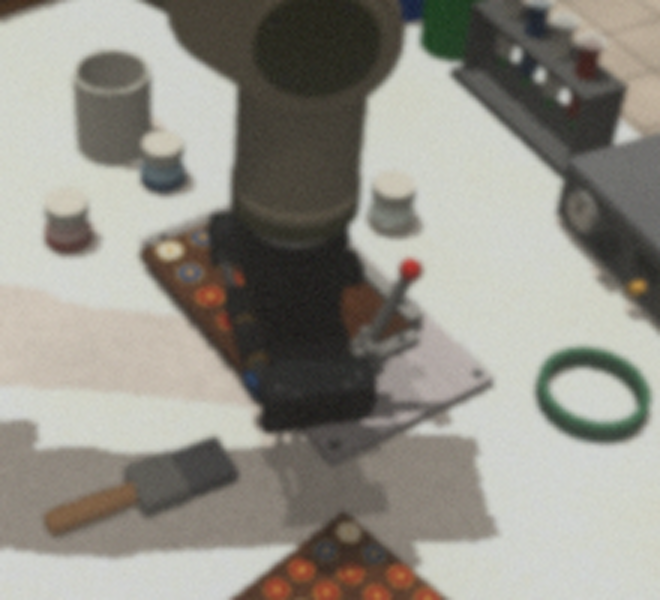

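```bash
cat >> h.py <<'E'
def table(s,r=.077,o=.021,ds=range(0,61,5)):
    q0=-np.radians(yawz(s)-np.degrees(Q[2])); P=fl(s['ee_pos'])[:2]-np.array([-.01,-.138])
    n=np.array([-np.cos(q0),np.sin(q0)]);t=np.array([np.sin(q0),np.cos(q0)])
    print('q0',q0,'n',P@n,'t',P@t)
    for d in ds:
        k=np.radians(d); print(d,'q',round(q0+k,2),'ty %.2f tz %.2f tw %.1f'%((r*np.sin(k)-o*np.cos(k)-P@t)*100,-(r*np.cos(k)+o*np.sin(k)-P@n)*100,d/5))
E
python3 - <<'E'
from bench import r
from h import *
table(r.read_state())
E
```

```text
q0 0.35019004562040656 n 0.07397384744783761 t -0.039687402204780925
0 q 0.35 ty 1.87 tz -0.30 tw 0.0
5 q 0.44 ty 2.55 tz -0.46 tw 1.0
10 q 0.52 ty 3.24 tz -0.55 tw 2.0
15 q 0.61 ty 3.93 tz -0.58 tw 3.0
20 q 0.7 ty 4.63 tz -0.56 tw 4.0
25 q 0.79 ty 5.32 tz -0.47 tw 5.0
30 q 0.87 ty 6.00 tz -0.32 tw 6.0
35 q 0.96 ty 6.67 tz -0.11 tw 7.0
40 q 1.05 ty 7.31 tz 0.15 tw 8.0
45 q 1.14 ty 7.93 tz 0.47 tw 9.0
50 q 1.22 ty 8.52 tz 0.84 tw 10.0
55 q 1.31 ty 9.07 tz 1.26 tw 11.0
60 q 1.4 ty 9.59 tz 1.73 tw 12.0
```

drive_tool(
  motion=[
    [1.2,0,-0.2,0],
    [2.2,0,-0.3,0],
    [2.2,0,-0.3,0],
    [2.2,0.8,-0.3,0],
    [2.2,1.5,-0.3,0],
    [2.2,2.0,-0.4,0.3],
    [2.2,2.5,-0.5,1],
    [2.2,2.9,-0.5,1.5],
    [2.2,3.2,-0.6,2],
    [2.2,3.6,-0.6,2.5],
    [2.2,3.9,-0.6,3],
    [2.2,4.3,-0.6,3.5],
    [2.2,4.6,-0.6,4],
  ],
)

```text
time: 18.08
ee_pos: [0.5197, -0.1084, 0.0325]
eef_rot: [0.207, 0.676, -0.207, 0.677]
ft_force: [0.6, -3.2, 0.0]
width: 0.0002
```

```bash
python3 - <<'E'
from bench import r
from h import *
s=rep(r,'w')
table(s)
E
```

```text
18.08 fix [-0.0819 -0.104   0.0325] yaw rel -40.14 F [ 0.6 -3.2  0. ] [-0.51  0.36  0.74  1.93 -0.29  0.96  1.34]
q0 0.7006100971794025 n 0.07688314643088627 t -0.020361527322057708
0 q 0.7 ty -0.06 tz -0.01 tw 0.0
5 q 0.79 ty 0.62 tz -0.17 tw 1.0
10 q 0.88 ty 1.31 tz -0.26 tw 2.0
15 q 0.96 ty 2.00 tz -0.29 tw 3.0
20 q 1.05 ty 2.70 tz -0.27 tw 4.0
25 q 1.14 ty 3.39 tz -0.18 tw 5.0
30 q 1.22 ty 4.07 tz -0.03 tw 6.0
35 q 1.31 ty 4.73 tz 0.18 tw 7.0
40 q 1.4 ty 5.38 tz 0.44 tw 8.0
45 q 1.49 ty 6.00 tz 0.76 tw 9.0
50 q 1.57 ty 6.58 tz 1.13 tw 10.0
55 q 1.66 ty 7.14 tz 1.55 tw 11.0
60 q 1.75 ty 7.65 tz 2.02 tw 12.0
```

View pics/w_scene.png

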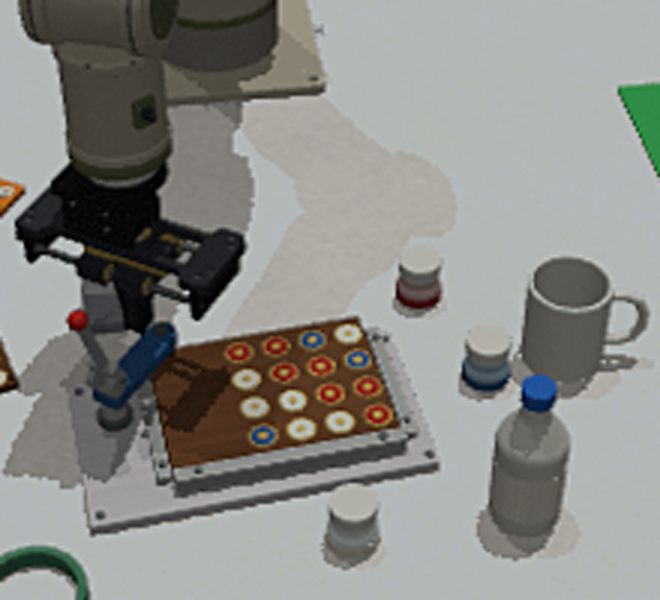

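View pics/w_side.png

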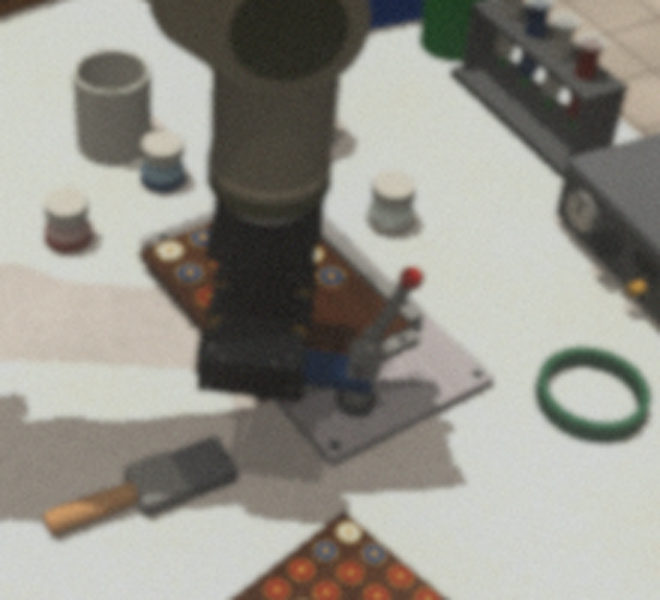

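Strap is swinging at about 0.7 rad with 3 N. I'll continue along the arc, slightly lower.

drive_tool(
  motion=[
    [0.2,0.3,-0.1,0.5],
    [0.4,0.6,-0.2,1],
    [0.4,1.0,-0.2,1.5],
    [0.4,1.3,-0.3,2],
    [0.4,1.7,-0.3,2.5],
    [0.4,2.0,-0.3,3],
    [0.4,2.4,-0.3,3.5],
    [0.4,2.7,-0.3,4],
    [0.4,3.0,-0.2,4.5],
    [0.4,3.4,-0.2,5],
    [0.4,3.7,-0.1,5.5],
    [0.4,4.1,0,6],
    [0.4,4.4,0.1,6.5],
    [0.4,4.7,0.2,7],
    [0.4,5.0,0.3,7.5],
    [0.4,5.4,0.4,8],
  ],
)

```text
time: 19.52
ee_pos: [0.5519, -0.0661, 0.0279]
eef_rot: [0.425, 0.565, -0.426, 0.565]
ft_force: [-2.1, -2.5, 0.2]
width: 0.0009
```

```bash
python3 - <<'E'
from bench import r
from h import *
s=rep(r,'x')
table(s,ds=range(0,20,2))
E
```

```text
19.52 fix [-0.0453 -0.0653  0.0279] yaw rel -80.06 F [-2.1 -2.5  0.2] [-0.66  0.47  0.86  1.87 -0.42  1.    0.66]
q0 1.397396675115704 n 0.07770016431026833 t -0.02222756095835319
0 q 1.4 ty 0.12 tz 0.07 tw 0.0
2 q 1.43 ty 0.39 tz 0.00 tw 0.4
4 q 1.47 ty 0.66 tz -0.06 tw 0.8
6 q 1.5 ty 0.94 tz -0.11 tw 1.2
8 q 1.54 ty 1.21 tz -0.15 tw 1.6
10 q 1.57 ty 1.49 tz -0.18 tw 2.0
12 q 1.61 ty 1.77 tz -0.20 tw 2.4
14 q 1.64 ty 2.05 tz -0.21 tw 2.8
16 q 1.68 ty 2.33 tz -0.21 tw 3.2
18 q 1.71 ty 2.60 tz -0.20 tw 3.6
```

View pics/x_scene.png

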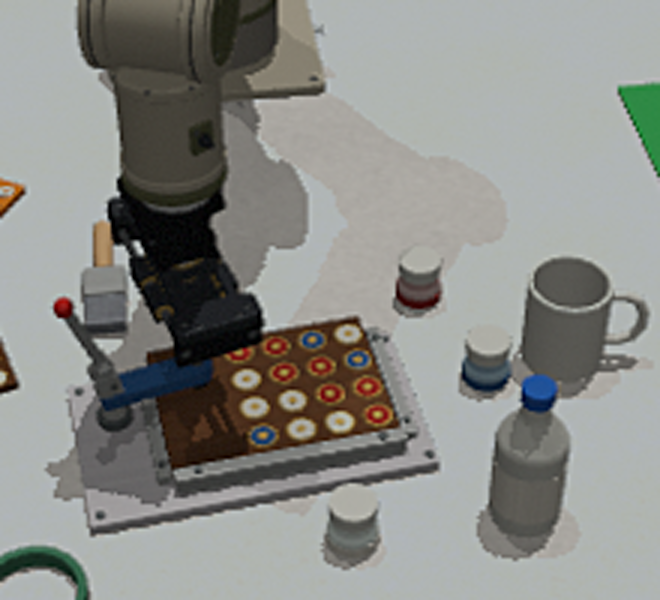

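Almost there. I'll push on until the stop pin resists.

drive_tool(
  motion=[
    [0,0.3,0,0.4],
    [0,0.6,0,0.8],
    [0,0.8,-0.1,1.1],
    [0,1.0,-0.1,1.4],
    [0,1.2,-0.1,1.6],
    [0,1.3,-0.1,1.8],
    [0,1.4,-0.1,2],
    [0,1.4,-0.1,2],
  ],
)

```text
time: 20.28
ee_pos: [0.5635, -0.0605, 0.0273]
eef_rot: [0.472, 0.527, -0.473, 0.524]
ft_force: [-11.0, 2.5, 7.5]
width: 0.0002
```

drive_tool(
  motion=[
    [0,0.1,0,0],
    [0,0.2,0,0],
    [0,0.3,0,0],
  ],
)

```text
time: 20.53
ee_pos: [0.5643, -0.0602, 0.027]
eef_rot: [0.471, 0.529, -0.474, 0.523]
ft_force: [-24.0, 4.3, 16.6]
width: 0.0006
```

```bash
python3 - <<'E'
from bench import r
from h import *
s=rep(r,'y')
table(s,ds=[0])
E
```

```text
20.53 fix [-0.0324 -0.0608  0.027 ] yaw rel -90.0 F [-24.    4.3  16.6] [-0.67  0.52  0.88  1.83 -0.46  1.02  0.5 ]
q0 1.570779269737561 n 0.07720038206685391 t -0.022398683191915195
0 q 1.57 ty 0.14 tz 0.02 tw 0.0
```

View pics/y_scene.png

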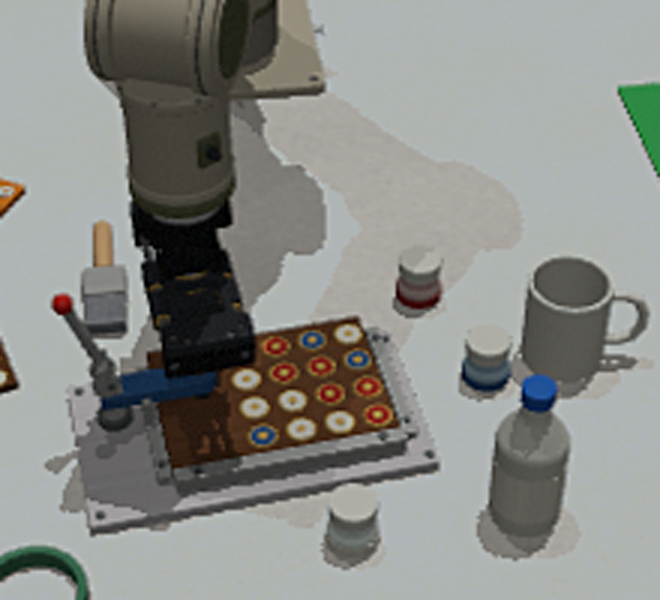

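The stop pin resists with 24 N and the tool is at exactly the q = 1.571 geometry, so the strap is at its stop with the lever still up. I'll back away, rise, and come down on the inner side of the lever ball.

drive_tool(
  motion=[
    [0,-0.6,0,0],
    [0,-1.3,0,0],
    [-4,-1.3,0,0],
    [-8,-1.3,0,0],
    [-12,-1.0,0,0],
    [-16,0,1,0],
    [-16.3,1,4,0],
    [-16.3,2,6.9,0],
    [-16.3,2,6.9,0],
    [-16.3,2,6.9,0],
    [-16.3,2,6.9,0],
  ],
)

```text
time: 21.55
ee_pos: [0.5958, -0.1273, 0.1907]
eef_rot: [0.473, 0.526, -0.473, 0.526]
ft_force: [1.2, 0.6, -0.4]
width: 0.0005
```

```bash
python3 - <<'E'
from bench import r
from h import *
import cv2
s=rep(r,'aa')
A=red(cv2.imread('pics/aa_scenef.png'),(170,210,225,290));B=red(cv2.imread('pics/aa_sidef.png'),(300,150,440,320));print(A,B)
for a in A:
  for b in B:
    p=tri(r.calibration('scene'),a[1],r.calibration('side'),b[1]);print(fl(p),lev(p))
E
```

```text
21.55 fix [-0.0082 -0.1308  0.1907] yaw rel -90.03 F [ 1.2  0.6 -0.4] [-0.61  0.44  0.99  1.56 -0.37  1.34  0.53]
[(np.int32(30), array([190.46666667, 231.33333333]))] [(np.int32(6), array([310.16666667, 219.        ])), (np.int32(8), array([302.875, 231.875])), (np.int32(6), array([306.5, 232. ])), (np.int32(10), array([302.6, 242.5])), (np.int32(13), array([351.23076923, 248.38461538]))]
[-0.0381 -0.1247  0.174 ] {'r': np.float64(0.1124), 'q': np.float64(-2.7), 'lev': np.float64(-0.034)}
[-0.0606 -0.1267  0.1505] {'r': np.float64(0.0991), 'q': np.float64(-2.922), 'lev': np.float64(0.236)}
[-0.0555 -0.129   0.1523] {'r': np.float64(0.098), 'q': np.float64(-2.946), 'lev': np.float64(0.179)}
[-0.071  -0.132   0.1342] {'r': np.float64(0.0917), 'q': np.float64(-3.044), 'lev': np.float64(0.418)}
[-0.0086 -0.1679  0.1549] {'r': np.float64(0.0938), 'q': np.float64(1.524), 'lev': np.float64(0.011)}
```

View pics/aa_scene.png

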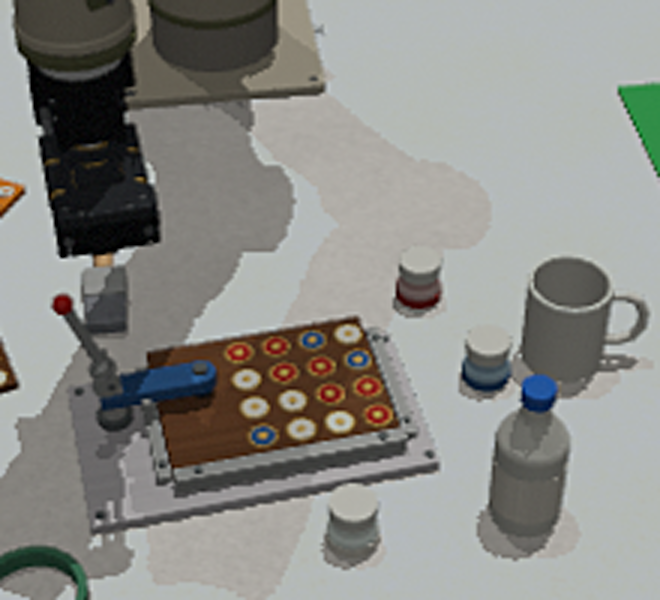

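View pics/aa_side.png

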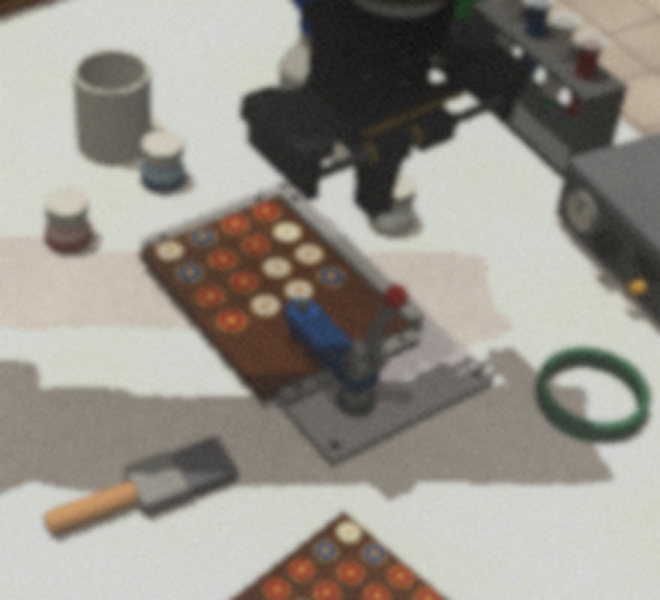

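Strap is over the board at its stop, and the lever is still up (about 0.01). Now I'll come down on the inside of the ball and start pushing it over.

drive_tool(
  motion=[
    [3,0,0,0],
    [5.9,0,0,0],
    [6.0,0,0.4,0],
    [6.0,0,0.9,0],
    [6.0,0,1.4,0],
    [6.1,0,1.8,0],
    [6.3,0,2.2,0],
    [6.4,0,2.6,0],
    [6.5,0,3.0,0],
    [6.7,0,3.3,0],
    [6.9,0,3.7,0],
    [7.1,0,4.1,0],
    [7.3,0,4.4,0],
  ],
)

```text
time: 22.73
ee_pos: [0.6005, -0.1718, 0.1177]
eef_rot: [0.473, 0.526, -0.473, 0.526]
ft_force: [0.8, 2.0, 2.4]
width: 0.0009
```

```bash
python3 - <<'E'
from bench import r
from h import *
import cv2
n=onz(r.calibration('scene'),203/3+170,372/3+130,.053);print('nose',fl(n))
s=rep(r,'bb')
E
```

```text
nose [-0.0037 -0.0583  0.053 ]
22.73 fix [-0.0083 -0.1756  0.1177] yaw rel -90.05 F [0.8 2.  2.4] [-0.48  0.54  0.93  1.61 -0.45  1.23  0.65]
```

View pics/bb_scene.png

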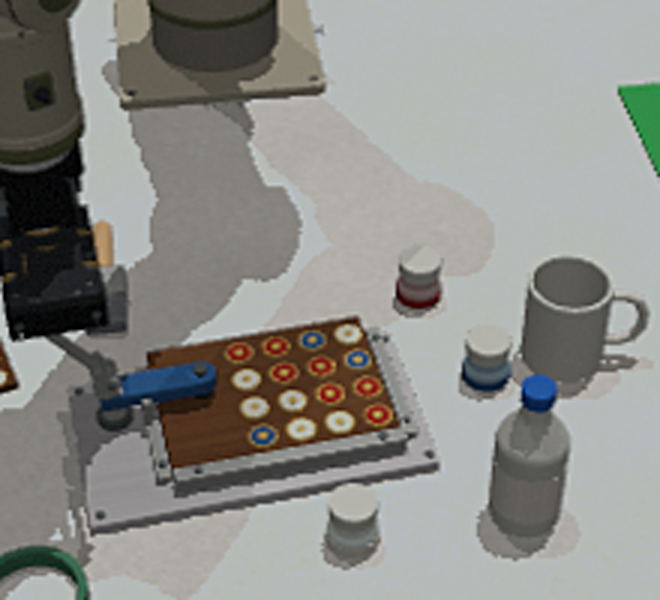

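View pics/bb_side.png

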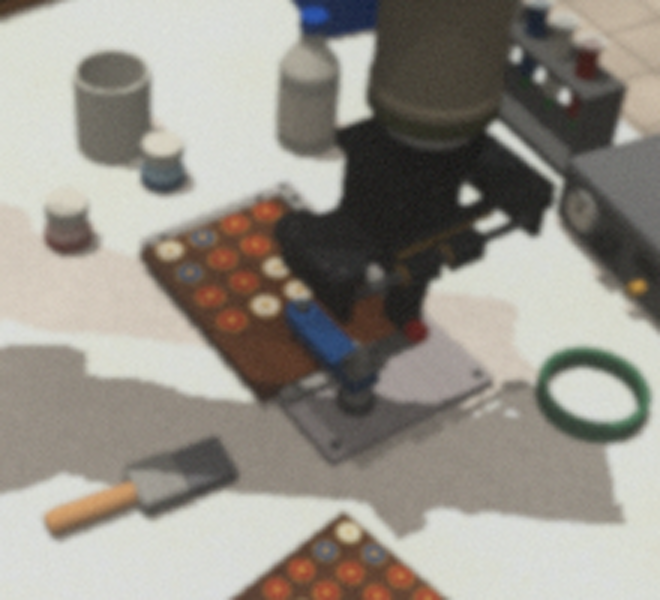

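The lever is following (about 3 N, φ about 40°). I'll continue along the arc down.

drive_tool(
  motion=[
    [0.3,0,0.3,0],
    [0.6,0,0.7,0],
    [1.0,0,1.0,0],
    [1.4,0,1.3,0],
    [1.7,0,1.6,0],
    [2.1,0,1.9,0],
    [2.5,0,2.2,0],
    [2.9,0,2.4,0],
    [3.3,0,2.6,0],
    [3.8,0,2.8,0],
    [4.3,0,2.9,0],
    [4.7,0,3.0,0],
    [5.1,0,3.1,0],
    [5.5,0,3.2,0],
  ],
)

```text
time: 24.0
ee_pos: [0.6037, -0.2033, 0.0624]
eef_rot: [0.473, 0.526, -0.473, 0.526]
ft_force: [-0.1, -1.8, 2.5]
width: 0.0006
```

```bash
python3 - <<'E'
from bench import r
from h import *
s=rep(r,'cc')
E
```

```text
24.0 fix [-0.0084 -0.2072  0.0624] yaw rel -90.04 F [-0.1 -1.8  2.5] [-0.39  0.62  0.88  1.62 -0.51  1.15  0.73]
```

View pics/cc_side.png

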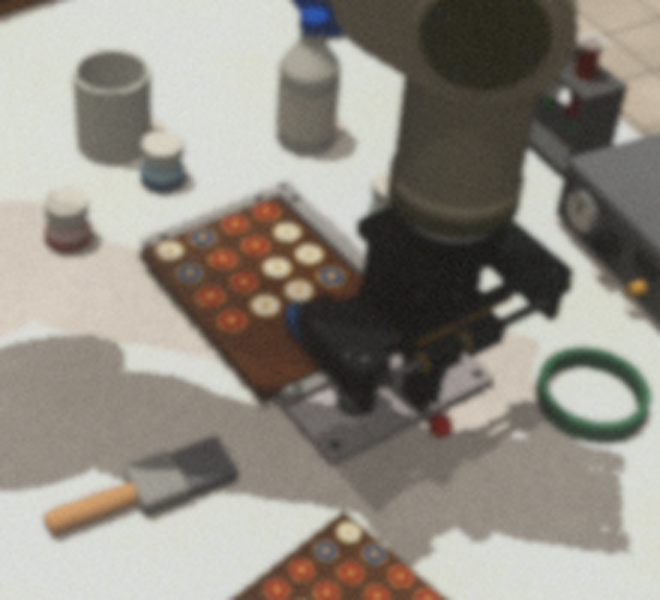

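drive_tool(
  motion=[
    [0.2,0,0,0],
    [0.4,0,0.1,0],
    [0.6,0,0.1,0],
  ],
)

```text
time: 24.35
ee_pos: [0.6037, -0.2037, 0.0566]
eef_rot: [0.473, 0.526, -0.473, 0.526]
ft_force: [-1.8, -0.4, 2.3]
width: 0.0007
```

drive_tool(
  motion=[
    [0.1,0,0,0],
    [0.2,0,0,0],
    [0.3,0,0,0],
  ],
)

```text
time: 24.6
ee_pos: [0.6038, -0.2041, 0.0538]
eef_rot: [0.473, 0.526, -0.473, 0.526]
ft_force: [-1.3, -1.8, 3.7]
width: 0.0007
```

drive_tool(
  motion=[
    [0.1,0,0,0],
    [0.2,0,0,0],
    [0.3,0,0,0],
  ],
)

```text
time: 24.85
ee_pos: [0.604, -0.2044, 0.0512]
eef_rot: [0.473, 0.526, -0.473, 0.526]
ft_force: [-3.4, 0.1, 11.9]
width: 0.0002
```

drive_tool(
  motion=[
    [0.1,0,0,0],
    [0.2,0,0,0],
    [0.3,0,0,0],
  ],
)

```text
time: 25.1
ee_pos: [0.6046, -0.2047, 0.0499]
eef_rot: [0.473, 0.525, -0.472, 0.526]
ft_force: [-8.0, 2.4, 27.1]
width: 0.0005
```

The force climbed to 27 N at an end stop. I'll lift clear and check.

drive_tool(
  motion=[
    [-1,0,0,0],
    [-4,0,0,0],
    [-8,0,0,0],
    [-12,0,0,0],
    [-16,0,0,0],
    [-20,0,0,0],
    [-20,-4,0,0],
    [-20,-8,0,0],
    [-20,-10,0,0],
    [-20,-10,0,0],
  ],
)

```text
time: 25.93
ee_pos: [0.5008, -0.2163, 0.248]
eef_rot: [0.475, 0.525, -0.473, 0.524]
ft_force: [0.0, 0.1, 0.6]
width: 0.0001
```

```bash
python3 - <<'E'
from bench import r
from h import *
import cv2
s=rep(r,'dd')
cv2.imwrite('pics/dd_w.png',r.camera('wrist')[:,:,::-1])
A=red(cv2.imread('pics/dd_scenef.png'),(150,210,225,310));B=red(cv2.imread('pics/dd_sidef.png'),(345,240,440,330));print(A,B)
for a in A:
  for b in B:
    p=tri(r.calibration('scene'),a[1],r.calibration('side'),b[1]);print(fl(p),lev(p),proj(r.calibration('scene'),p)-a[1])
E
```

```text
25.93 fix [-0.1121 -0.2092  0.248 ] yaw rel -90.26 F [0.  0.1 0.6] [-0.62  0.21  1.1   1.65 -0.19  1.4   0.6 ]
[(np.int32(10), array([161.9, 238.1])), (np.int32(10), array([163.8, 243.6])), (np.int32(12), array([155.08333333, 246.33333333])), (np.int32(10), array([157.4, 251.7])), (np.int32(29), array([168.24137931, 261.37931034]))] [(np.int32(13), array([365.61538462, 294.61538462]))]
[-0.0396 -0.2493  0.1131] {'r': np.float64(0.1244), 'q': np.float64(1.831), 'lev': np.float64(0.868)} [-3.01250862  2.20317498]
[-0.032  -0.245   0.1018] {'r': np.float64(0.115), 'q': np.float64(1.774), 'lev': np.float64(0.94)} [-2.27001638  1.66882479]
[-0.032  -0.2577  0.1042] {'r': np.float64(0.1276), 'q': np.float64(1.753), 'lev': np.float64(0.953)} [ 1.18601312 -0.87377897]
[-0.0244 -0.2528  0.0929] {'r': np.float64(0.1188), 'q': np.float64(1.696), 'lev': np.float64(1.028)} [ 1.75552239 -1.30049028]
[-0.0081 -0.2335  0.0666] {'r': np.float64(0.0955), 'q': np.float64(1.551), 'lev': np.float64(1.25)} [ 0.65532272 -0.49040754]
```

View pics/dd_scene.png

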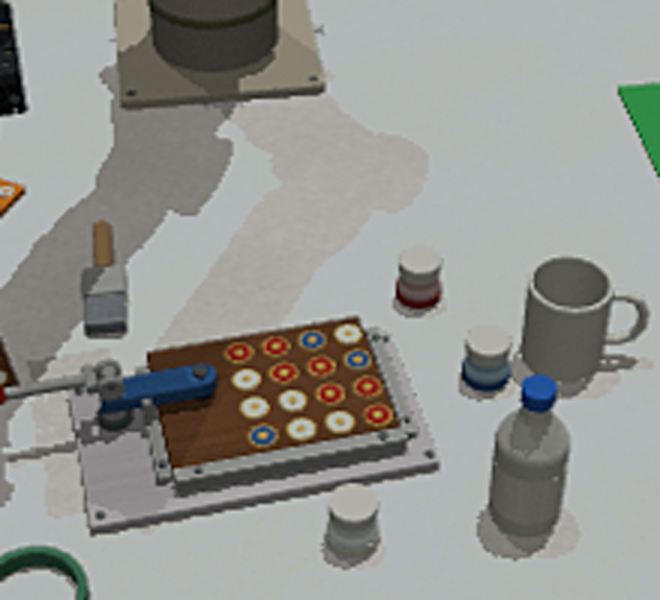

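View pics/dd_side.png

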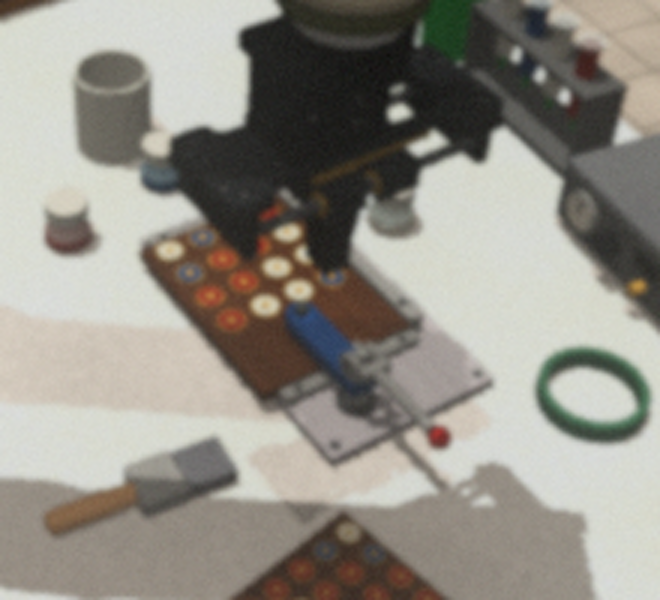

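Final check: the ball is at 66.6 mm height and 95 mm out (lever 1.25), the strap is at its stop, the board is against the stop, the surrounding objects are unmoved and the robot is clear. Handing in.

```bash
python3 -c "
from bench import r
print(r.read_state()['time'],r.close_job())"
```

```text
the job is handed in; nothing more can be done
26.0833 None
```

The board is home, the strap is over it at its stop, and the lever is fully down. I handed the job in at 26.1 s with the robot clear of everything. I used only closed fingertips and finger sides, and nothing was grasped or lifted.

**What I did**
- **Board:** I pushed it back until it met the stop. It stopped moving at 16 N, and a wrist picture showed its back edge against the stop bar.
- **Lever, before the swing:** it started about 0.32 rad off its up position, so I pushed the ball back to nearly upright, about 0.01 to 0.03. You did not ask for this step.
- **Strap:** I swung it round to the pin, which resisted with 24 N while the lever was up.
- **Lever, after the swing:** I pushed it down to its end stop, which resisted with 27 N.

**Last checks**
- **Lever:** triangulated at 1.25 rad, with the ball 66.6 mm above the bench.
- **Strap:** that triangulation gives 1.55 rad, and an earlier rough nose sighting gave about 1.65. Both fit the stop within measurement error.
- **Surroundings:** the jars, brush, tape, mug and bottle looked unmoved in the last pictures.

**What disagreed**
- **Fingertip position:** the fingertips are not 19 mm ahead of the reported TCP as stated; they appeared to be 15 to 20 mm behind it. My first board push therefore passed over the board without touching it. I corrected the height from pictures and by lowering the tips in small steps; they never felt the bench.
- **First lever nudge:** it rode high on the ball at about 12 N, so I lowered the finger and repeated it.

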